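# Refit the cover plate and the control knob of the glaze warmer

## Robot

A 6-joint arm with a two-finger parallel gripper is mounted at the origin on the work surface. World frame = base frame: x ahead of the robot, y to its left, z up, the work surface at z = 0. Lengths are in m, angles in rad, forces in N, time in s.
With the tool pointing down it reaches from about 0.325 to 0.9 m from the base axis. Payload 3.5 kg.
Tool frame: the origin (TCP) lies on the centre line of the jaws, within the pads' length; the fingertips stand 17 mm ahead of it and the grasp point (between the pads) lies 2 mm behind it (ctrl.tip_reach is the distance from the TCP to the fingertips, in m); x points along the fingers, z is the direction in which the jaws open and shut, and the axes are right-handed (so a half turn about x gives the same grasp; the last joint's range is limited). The gripper opens to 85 mm and grips with 20 to 120 N. Pads are 22 mm wide; open, the fingers measure 114 mm over their backs; the gripper's body (76 mm by 85 mm) begins 54 mm behind the grasp point. The pads swing forward as they close: fully open they stand 13 mm farther back than shut.
Start: joints at [1.203, 0.276, -0.026, 1.268, 0, 1.467], TCP at [0.164, 0.603, 0.248] pointing down, gripper open.
Joint ranges: [-3.12, 3.12], [-0.85, 1.88], [-1.08, 1.24], [-1.95, 2.15], [-1.57, 1.53], [-3.14, 3.14]. Speed limits (rad/s): [2.57, 2.57, 3.14, 3.14, 3.14, 3.14].

## Interface

Orientations are given as [roll, pitch, yaw] about the fixed x, y, z axes, in that order (R = Rz(yaw) Ry(pitch) Rx(roll)).
In Python, from station import ctrl gives the robot as it stands.
- The arm moves only by the tool servo_tool, never from a script. Its argument "rows" is one flat list of numbers, 5 for each row, row after row: the opening, from -1 (shut) to 1 (fully open), then the shift along the world's x, y, z in cm, then the turn about the world's z in rad. A call has 1 to 20 rows; each row is the pose to reach, as a shift and turn from the pose measured when the call began; what a row does not reach only later rows make up. A row lasts 1/12 s, in which the tool goes at most 41.7 mm and 7.16 degrees, less where a joint would pass 70% of its speed; a pose out of reach is approached as far as the arm can. A call with a gripper value outside its range is refused whole. The fingers move at their own pace and stop on an object; "grip_force" is the grip in N (left out, the last holds). Time passes only in rows, so rows that repeat a pose let the fingers close. It gives the time, the measured TCP pose, the force and the opening at its end, in the units of the state.
- ctrl.observe(): the state, without advancing time (a new reading comes with each control period).
- ctrl.capture(name): name is "scene" or "top" or "wrist"; returns the picture (420x560x3 uint8, blue, green, red); there is no depth.
- ctrl.camera_model(name): a dict with "fx", "fy", "cx", "cy" (pixels), "eye" and "attitude" of the camera in the world. Camera axes: x right, y down, z forward; pixel columns grow to the right and rows downward; lengths in m; the calibration is good to about 2 mm. A picture is of the moment at which its call begins: read the wrist's pose just before it. camera_model takes no time and is no camera call; for the wrist camera it gives the pose at the moment of the call.
- ctrl.job_done(): hands the job in, once; it reports no verdict.
Trained networks look in the newest picture that a camera, given by its name, has taken for a name from the list of things; names that differ only in an ending like _2 or _b are one class to them, and where a whole thing is asked for, a point or a joint stands for the part that bears it (a point fixed in the world has none). Each returns a list of dicts, best first, with "score" (0 to 1); they miss things now and then, are a little off and sometimes report something else, mostly with a low value. They report only what shows in the picture. A call takes as long as a camera call. They do not tell look-alikes from the thing itself.
- ctrl.spot_in(camera, target): "rect" ([left, top, right, bottom] in pixels, round what is visible of it).
- ctrl.trace(camera, target): "region" (420x560 bool, what is visible of it) and "rect" ([left, top, right, bottom] in pixels, round what is visible of it).
- ctrl.landmark_of(camera, target): "position" ([column, row] in pixels: a listed point, or the origin of a listed thing).
The state is a dict: "time_s": time; "joint_positions": joint angles; "joint_vel": joint speeds; "effort": joint torques, N m; "ee_pos": TCP position; "eef_rot": TCP orientation; "wrist_force": force on the tool from outside, world axes, zero at the start; "moment": the same for the moment, N m; "opening": finger opening in m.
Only numpy, scipy, OpenCV 4.12 (cv2) and the standard library are available. Lean on these libraries where they do the work, as an engineer would, in place of code of your own. Each camera call takes 0.05 s, during which the arm holds its last target. There are 200 camera calls.

## Task

The glaze warmer has been cleaned: put its loose steel cover plate back into the rectangular recess in the sloping front panel and press it down level and flush. Then fit the loose black knob on the bare D-shaped spindle beside it, flat to flat, and push it on until it snaps fully home. Leave both in place and do not shove the other things about.

Things in the scene. Friction and masses are not known exactly. Their poses are not given: they have to be found in the camera images.
- warmer: Fixed countertop glaze warmer, metal housing 385 x 310 mm in plan, 124 mm high, a copper pan (radius 102 mm, rim 177 mm above the table) on its flat top. Origin on the table under the middle of the sloping front panel; x level, from the panel towards the pan (the panel faces -x), y left.
- panel: Its sloping panel, 140 mm up the slope, 310 mm wide; origin at the centre of its face, 87.5 mm above the table. x up the slope, y left, z outwards: z leans 30 degrees from vertical towards the panel's front. A knob like the loose one is already fitted at y = -116 mm (fixed, pointer up the slope); the bare spindle is at y = -42 mm, the recess at y = +25 mm.
- recess (a point): Centre of the floor of the rectangular recess in the panel, axes as the panel's (x up the slope, y left, z outwards). It measures 74 mm along x, 94 mm along y and is 5 mm deep, with a closed floor.
- spindle_foot (a point): Foot of the bare brass spindle on its axis, on a collar 2 mm proud. z along it, outwards; x to its flat (a flat dark washer lug points so too). D of radius 7 mm, flat 2.5 mm off axis, 26 mm tall, the tip tapered. Stiff to turn (0.35 N m); flat faces up the slope +-70 degrees. Sprung rollers at +-y, 11 mm up, 2 mm proud: the knob needs some 8 to 12 N to pass them, then they snap in and hold it.
- knob: Loose black knob, 0.08 to 0.15 kg, upright. Origin: centre of its underside, z up. Skirt radius 27 mm, 7 mm high; grip block to 42 mm high, sides y = +-13, x -16 to +18 mm, then a 10 mm wide pointer nose to x = +27, white line on top to +x. D bore in the underside 28 mm deep, radius 7.6, flat at x = +3.1 (pointer's side). Home: origin and axes on the spindle foot's; skirt over the cover's edge.
- cover: Loose plain steel cover plate, 0.12 to 0.25 kg, lying flat on the table: 70 mm along x, 90 mm along y, 5 mm thick, with a pull tab standing in its middle, 34 mm long along x, 10 mm thick along y, top 28 mm above the underside. Origin at the centre of the underside, z up. Fits the recess either way round (x up or down the slope), underside on its floor, top flush with the panel.
- tin: Bystander: small tin with a paper label, radius 30 mm, 60 mm high; origin at the centre of its underside.
- jar_a: Bystander: amber glass jar, radius 21 mm, 62 mm high; origin at the centre of its underside.
- jar_b: Bystander: clear glass jar, radius 21 mm, 62 mm high; origin at the centre of its underside.
- jug: Bystander: plastic measuring jug, radius 48 mm, 170 mm high, handle at its +y side; origin at the centre of its underside.
- bowl: Bystander: steel bowl, radius 75 mm, 60 mm high; origin at the centre of its underside.
- dredger: Bystander: aluminium sugar dredger, radius 27 mm, 100 mm high; origin at the centre of its underside.
- brush: Bystander: brush lying flat on the table along its x axis, about 200 mm long, origin at its middle.
Not all that is in view belongs to the job. Leave any green look-alike of the cover alone.

How it is judged:
By the outcome, as a careful person would: the job done as asked, in the order asked, and still so for the second after the job is handed in, with the robot touching nothing.
It also fails if it takes over 61 s, if anything falls off the work surface, if the arm or the gripper's body presses on something with over 40 N, if the wrist force passes 120 N, or if a joint passes its speed limit or range.

## Working session

There is one attempt and no reset: what is moved stays moved. The work goes in short steps, Python scripts to look and compute and a tool call to move; the robot and the scene stay as the last step left them, time stands still between calls to the robot, and variables do not carry over. Pictures are saved under pics/ and viewed, about 8 in all and at most 12, crops included, and the job is handed in when it is done.

Besides the shell and the picture viewer there is one more tool, called after ">>>" by a JSON object that holds its "method" and its "body". servo_tool: Moves the arm, as the interface text tells. Its arguments: {"type":"object","properties":{"rows":{"type":"array"},"grip_force":{"type":"number"}},"required":["rows"]}

```bash
ls; mkdir -p pics; python3 - <<'E'
from station import ctrl
import cv2,numpy as np
print(ctrl.observe())
for n in ("scene","top","wrist"):
    im=ctrl.capture(n); cv2.imwrite(f"pics/{n}0.png",im)
    m=ctrl.camera_model(n); print(n,m)
    for t in ("cover","knob","recess","spindle_foot","warmer","panel"):
        try:
            print(t,[(np.round(d["rect"]).tolist(),round(d["score"],2)) for d in ctrl.spot_in(n,t)][:3] if t not in("recess","spindle_foot") else "",[(np.round(d["position"],1).tolist(),round(d["score"],2)) for d in ctrl.landmark_of(n,t)][:3])
        except Exception as e: print(t,e)
print(ctrl.observe()["time_s"])
a=cv2.imread("pics/scene0.png");b=cv2.imread("pics/top0.png")
E
```

```text
pics
{'time_s': 0.0, 'joint_positions': array([ 1.20261043e+00,  2.77170232e-01, -2.79124368e-02,  1.26795816e+00,
        1.79330261e-05,  1.46741234e+00]), 'joint_vel': array([ 0.0009911 ,  0.0007866 , -0.00104349,  0.00114453,  0.00095573,
        0.00068585]), 'effort': array([-1.54559471e-04, -4.45510554e+01,  2.95204371e+01,  1.64791237e-02,
        6.91613423e-05, -2.43162845e-06]), 'ee_pos': array([0.16330184, 0.60252404, 0.24712164]), 'eef_rot': array([ 3.03021908,  1.56855176, -1.94697183]), 'wrist_force': array([ 0.06638135, -0.86184214, -0.32547965]), 'moment': array([ 0.02323034,  0.0076584 , -0.0022001 ]), 'opening': 0.08517518060250281}
scene {'fx': 458.1197101753145, 'fy': 458.1197101753145, 'cx': 276.9081392795888, 'cy': 208.66973039005308, 'eye': array([0.94254874, 0.41900829, 1.06589456]), 'attitude': array([-2.62154405,  0.01464422,  2.35180506])}
cover [([222.0, 138.0, 264.0, 168.0], 0.95), ([208.0, 97.0, 236.0, 123.0], 0.59)] [([220.5, 113.5], 0.66)]
knob [([297.0, 178.0, 320.0, 200.0], 0.9)] [([309.4, 195.3], 0.77)]
recess  [([243.6, 223.6], 0.85)]
spindle_foot
[... 436 characters left out ...]
40.0, 229.0, 370.0, 265.0], 0.6)] [([410.0, 276.4], 0.85), ([352.4, 246.8], 0.72)]
knob [([260.0, 247.0, 283.0, 267.0], 0.63)] [([269.2, 257.8], 0.68)]
recess  [([280.7, 172.9], 0.87), ([172.5, 262.9], 0.3)]
spindle_foot  [([305.2, 176.7], 0.61)]
warmer [([236.0, 50.0, 353.0, 207.0], 0.69)] [([288.0, 182.7], 0.69)]
panel [([236.0, 148.0, 352.0, 201.0], 0.65)] [([292.9, 174.9], 0.75)]
wrist {'fx': 347.6604165540201, 'fy': 347.6604165540201, 'cx': 282.14766461190663, 'cy': 211.84137676085135, 'eye': array([0.08379016, 0.62477639, 0.37392706]), 'attitude': array([ 2.81620124e+00, -4.64169810e-04,  1.30553652e+00])}
cover [] []
knob [] []
recess  []
spindle_foot  []
warmer [] []
panel [] []
1.65
```

View pics/scene0.png

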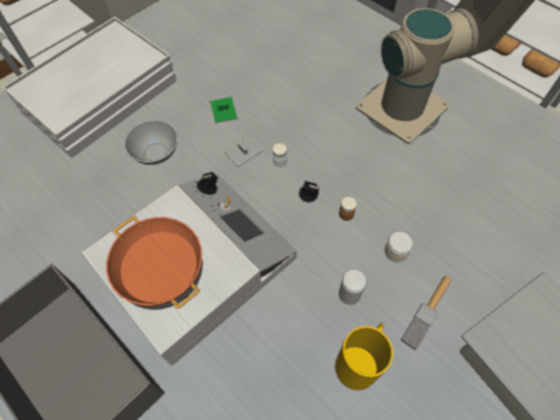

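View pics/top0.png

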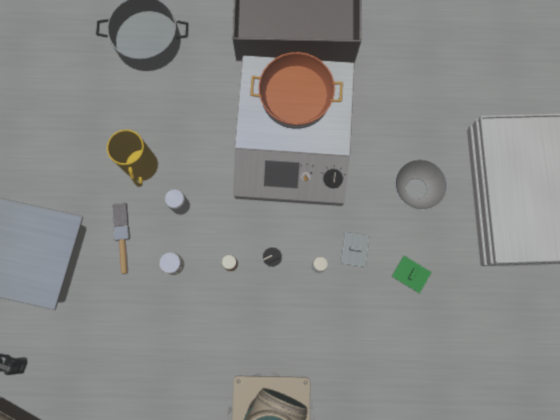

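```bash
cat > h.py <<'E'
from station import ctrl
import cv2,numpy as np
from scipy.spatial.transform import Rotation as Ro
def R(a): return Ro.from_euler('xyz',a).as_matrix()
def ray(m,p):
    d=np.array([(p[0]-m['cx'])/m['fx'],(p[1]-m['cy'])/m['fy'],1.]); d=R(m['attitude'])@d
    return m['eye'],d/np.linalg.norm(d)
def tri(obs):
    A=np.zeros((3,3));b=np.zeros(3)
    for m,p in obs:
        o,d=ray(m,p);P=np.eye(3)-np.outer(d,d);A+=P;b+=P@o
    x=np.linalg.solve(A,b)
    return x,[np.linalg.norm((np.eye(3)-np.outer(ray(m,p)[1],ray(m,p)[1]))@(x-m['eye'])) for m,p in obs]
def atz(m,p,z):
    o,d=ray(m,p); return o+d*(z-o[2])/d[2]
def proj(m,X):
    c=R(m['attitude']).T@(np.asarray(X)-m['eye']); return np.array([m['fx']*c[0]/c[2]+m['cx'],m['fy']*c[1]/c[2]+m['cy']])
E
python3 - <<'E'
from h import *
s,t=ctrl.camera_model('scene'),ctrl.camera_model('top')
for n,a,b in [('cover',(243,152),(355,249)),('knob',(309.4,195.3),(269.2,257.8)),('recess',(243.6,223.6),(280.7,172.9)),('spindle',(224.7,203.9),(305.2,176.7)),('panel',(236.7,221.4),(292.9,174.9)),('warmer',(238.9,234.5),(288,182.7))]:
    x,e=tri([(s,a),(t,b)]);print(n,x.round(4),np.round(e,4))
for n,p,z in [('jarb',(320,264),.062),('tin',(170,263),.06),('jara',(229,262),.062),('pedR',(345,204),.05),('pedL',(235,200),.05)]: print(n,atz(t,p,z).round(3))
for a in [s,t]: print(R(a['attitude']).round(2))
x=ctrl.observe(); print(R(x['eef_rot']).round(3))
w=ctrl.camera_model('wrist'); T=R(x['eef_rot']); print(T.T@(w['eye']-x['ee_pos']),T.T@R(w['attitude']))
E
```

```text
cover [ 0.4532 -0.229  -0.0045] [0.0017 0.0017]
knob [ 0.4252  0.0114 -0.005 ] [0.0016 0.0016]
recess [ 0.6443 -0.0128  0.0952] [0.0025 0.0025]
spindle [ 0.6373 -0.0825  0.0959] [0.0013 0.0013]
panel [ 0.645  -0.0444  0.0673] [0.0055 0.0055]
warmer [ 6.436e-01 -3.740e-02  1.000e-04] [0.0009 0.0009]
jarb [ 0.403 -0.126  0.062]
tin [0.398 0.279 0.06 ]
jara [0.404 0.12  0.062]
pedR [ 0.573 -0.195  0.05 ]
pedL [0.578 0.111 0.05 ]
[[-0.7   0.62 -0.34]
 [ 0.71  0.61 -0.36]
 [-0.01 -0.5  -0.87]]
[[ 0.02 -0.98  0.18]
 [-1.   -0.02 -0.  ]
 [ 0.01 -0.18 -0.98]]
[[-0.    -0.965  0.262]
 [-0.     0.262  0.965]
 [-1.     0.    -0.   ]]
[-1.25610591e-01  8.26230397e-02 -5.37614832e-05] [[-4.90315889e-04 -3.19723909e-01  9.47510624e-01]
 [-5.22758854e-04 -9.47510526e-01 -3.19724146e-01]
 [ 9.99999743e-01 -6.52085396e-04  2.97440962e-04]]
```

>>> {"method": "servo_tool", "body": {"rows": [1,31,-65,10,0.265,1,31,-65,10,0.265,1,31,-65,10,0.265,1,31,-65,10,0.265,1,31,-65,10,0.265,1,31,-65,10,0.265,1,31,-65,10,0.265,1,31,-65,10,0.265,1,31,-65,10,0.265,1,31,-65,10,0.265,1,31,-65,10,0.265,1,31,-65,10,0.265,1,31,-65,10,0.265,1,31,-65,10,0.265,1,31,-65,10,0.265,1,31,-65,10,0.265,1,31,-65,10,0.265,1,31,-65,10,0.265,1,31,-65,10,0.265,1,31,-65,10,0.265]}}

```text
time_s: 3.32
ee_pos: [0.4738, -0.0477, 0.3483]
eef_rot: [0.649, 1.57, 2.218]
wrist_force: [-0.1, 0.4, -0.1]
opening: 0.0854
```

```bash
python3 - <<'E'
from h import *
print({k:np.round(v,3) for k,v in ctrl.observe().items()})
w=ctrl.camera_model('wrist');im=ctrl.capture('wrist');cv2.imwrite('pics/w1.png',im);np.save('w1.npy',w,allow_pickle=True)
for t,z in (("cover",0),("knob",0),("recess",.084),("spindle_foot",.088),("panel",.0875)):
    for d in ctrl.landmark_of('wrist',t)[:3]: print(t,np.round(d['position'],1),round(d['score'],2),atz(w,d['position'],z).round(4))
for t in("cover","knob"):
    for d in ctrl.trace('wrist',t)[:3]:
        c=max(cv2.findContours(d['region'].astype('u1'),0,2)[0],key=cv2.contourArea); print(t,d['score'],cv2.minAreaRect(c))
cv2.imwrite('pics/w1c.png',cv2.resize(im[0:420],(800,600),interpolation=3))
E
```

```text
{'time_s': np.float64(3.317), 'joint_positions': array([-0.236, -0.028, -0.166,  1.434,  0.   , -0.234]), 'joint_vel': array([ 0.039, -0.019, -0.027,  0.009,  0.004,  0.002]), 'effort': array([-1.0330e+00, -2.8373e+01,  3.1069e+01, -1.8300e-01, -6.7000e-02,
       -2.4000e-02]), 'ee_pos': array([ 0.474, -0.048,  0.348]), 'eef_rot': array([0.649, 1.57 , 2.218]), 'wrist_force': array([-0.128,  0.397, -0.137]), 'moment': array([ 0.027, -0.044, -0.002]), 'opening': np.float64(0.085)}
cover [144.4 141. ] 0.9 [ 0.4498 -0.2325  0.    ]
cover [16.4 90.6] 0.75 [ 0.3853 -0.3888  0.    ]
knob [326.5 125.9] 0.58 [0.4307 0.0118 0.    ]
recess [308.  302.1] 0.78 [ 0.6463 -0.0143  0.084 ]
recess [ 46.2 262. ] 0.36 [ 0.5875 -0.3409  0.084 ]
spindle_foot [254.5 298.3] 0.57 [ 0.6378 -0.0831  0.088 ]
panel [288.6 298.8] 0.89 [ 0.639  -0.0395  0.0875]
cover 0.81 ((21.786828994750977, 90.89068603515625), (77.00343322753906, 54.757999420166016), 27.149681091308594)
cover 0.67 ((148.5, 141.5), (71.0, 53.0), 90.0)
knob 0.66 ((323.6153869628906, 122.0769271850586), (40.49311828613281, 42.711917877197266), 33.6900634765625)
```

View pics/w1c.png

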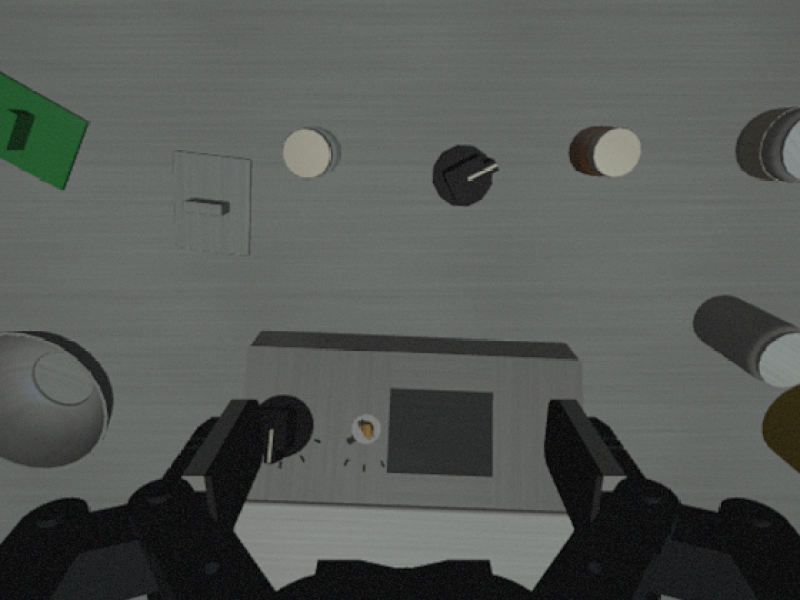

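>>> {"method": "servo_tool", "body": {"rows": [1,10,-0.5,-13,0,1,10,-0.5,-13,0,1,10,-0.5,-13,0,1,10,-0.5,-13,0,1,10,-0.5,-13,0,1,10,-0.5,-13,0]}}

```text
time_s: 4.22
ee_pos: [0.572, -0.0502, 0.2155]
eef_rot: [1.367, 1.565, 2.94]
wrist_force: [-0.7, -0.3, -0.0]
opening: 0.0856
```

```bash
python3 - <<'E'
from h import *
w=ctrl.camera_model('wrist');im=ctrl.capture('wrist');cv2.imwrite('pics/w2.png',im);np.save('w2.npy',w,allow_pickle=True)
print(ctrl.observe()['ee_pos'],R(ctrl.observe()['eef_rot'])[:,2])
for t,z in (("recess",.084),("spindle_foot",.088),("panel",.0875)):
    for d in ctrl.landmark_of('wrist',t)[:3]: print(t,np.round(d['position'],1),round(d['score'],2),atz(w,d['position'],z).round(4))
c=im[130:340,150:430]
cv2.imwrite('pics/w2c.png',np.clip(cv2.resize(c,(800,600),interpolation=2)*1.6,0,255).astype('u1'))
E
```

```text
[ 0.57256994 -0.05040547  0.21769879] [-2.38297392e-03  9.99997020e-01  5.31435907e-04]
recess [323.2 288.6] 0.89 [ 0.6433 -0.0152  0.084 ]
spindle_foot [244.3 289.8] 0.65 [ 0.6421 -0.0811  0.088 ]
panel [293.5 294.5] 0.65 [ 0.6469 -0.0402  0.0875]
```

View pics/w2c.png

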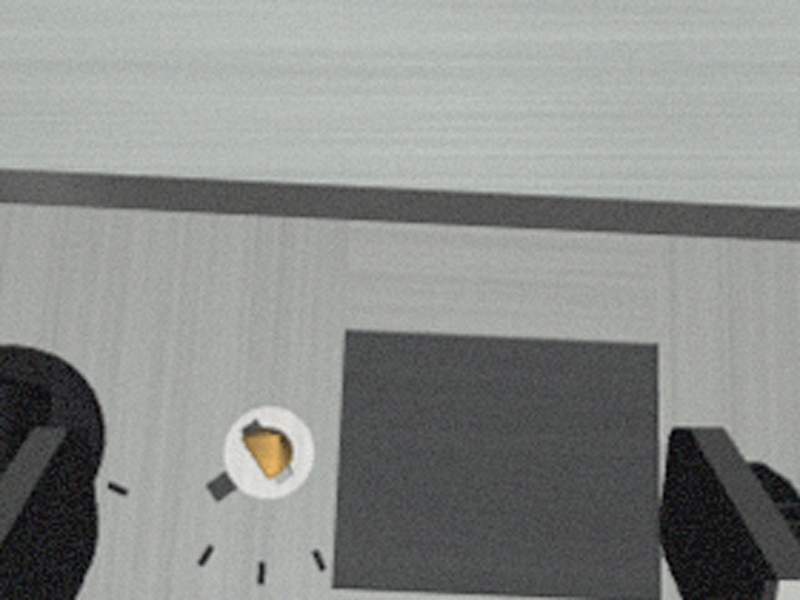

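```bash
cat >> h.py <<'E'
n30=np.radians(30)
def warm(p):  # panel rotation, origin
    x,y,yaw=p[:3]; Z=Ro.from_euler('z',yaw).as_matrix()
    Rp=Z@np.array([[np.cos(n30),0,-np.sin(n30)],[0,1,0],[np.sin(n30),0,np.cos(n30)]])
    return Rp,np.array([x,y,.0875+(p[3] if len(p)>3 else 0)])
E
python3 - <<'E'
from h import *
from scipy.optimize import least_squares
w1=np.load('w1.npy',allow_pickle=True).item();w2=np.load('w2.npy',allow_pickle=True).item()
c2=lambda a,b:(a/2.857+150,b/2.857+130); c1=lambda a,b:(a/1.4286,b/1.4286)
K=[(-37,-22,0),(-37,72,0),(37,-22,0),(0,-42,2)]
obs=[(w2,c2(*q),k) for q,k in zip([(346,330),(657,344),(333,588),(269,453)],K)]+[(w1,c1(*q),k) for q,k in zip([(390,388),(493,393),(387,473),(366,430)],K)]+[(w1,c1(492,476),(37,72,0))]
def f(p):
    Rp,o=warm(p); return np.concatenate([proj(m,o+Rp@np.array(k)/1000)-q for m,q,k in obs]+[[p[3]*300]])
r=least_squares(f,[.644,-.04,-.04,0]);print(r.x,r.fun.round(1).reshape(-1)[:18].reshape(-1,2)); np.save('warm.npy',r.x)
Rp,o=warm(r.x)
print('Rp',Rp.round(3),'panel',o,'recess floor',o+Rp@[0,.025,-.005],'spindle foot',o+Rp@[0,-.042,.002])
# lug angle
def onp(m,q,h):
    e,d=ray(m,q);nn=Rp[:,2];P=o+nn*h; X=e+d*((P-e)@nn)/(d@nn); return Rp.T@(X-o)
a=onp(w2,c2(221,487),.001);b=onp(w2,c2(269,453),.002);print('lug',a,b,np.degrees(np.arctan2(*(a-[0,-.042,0])[[1,0]])),np.degrees(np.arctan2(*(a-b)[[1,0]])))
for q in [(269,466),(266,437),(245,437),(275,475)]: print(onp(w2,c2(*q),.028))
# cover from w1 corners (z .005) & knob
for q in [(174,151),(251,159),(250,255),(175,248)]: print('cov',atz(w1,c1(*q),.005))
for q in [(185,203),(229,210)]: print('tab',atz(w1,c1(*q),.028))
for q in [(470,180),(495,167)]: print('line',atz(w1,c1(*q),.042))
print('knob skirt',atz(w1,c1(463,175.5),.003))
E
```

```text
[ 0.6439065  -0.03896603 -0.04778386 -0.00108568] [[-0.2 -0.2]
 [ 0.  -0.1]
 [-0.1  0.3]
 [ 0.4  0. ]
 [ 0.2  0.2]
 [-0.3 -0.4]
 [-0.3 -0. ]
 [ 0.1 -0.5]
 [ 0.2  0.6]]
Rp [[ 0.865  0.048 -0.499]
 [-0.041  0.999  0.024]
 [ 0.5    0.     0.866]] panel [ 0.6439065  -0.03896603  0.08641432] recess floor [ 0.64759779 -0.01411398  0.08208419] spindle foot [ 0.64090148 -0.08087032  0.08814637]
lug [ 0.01015086 -0.0555924   0.001     ] [-8.33949023e-06 -4.23267532e-02  2.00000000e-03] -53.247470966449086 -52.554105321871646
[ 0.00289409 -0.04005161  0.028     ]
[-0.00454997 -0.04132635  0.028     ]
[-0.00431485 -0.04687262  0.028     ]
[ 0.00513213 -0.03832895  0.028     ]
cov [ 0.40413693 -0.25390382  0.005     ]
cov [ 0.41126891 -0.1851001   0.005     ]
cov [ 0.50030266 -0.19501082  0.005     ]
cov [ 0.4932231 -0.2663068  0.005    ]
tab [ 0.44764219 -0.24064817  0.028     ]
tab [ 0.45391515 -0.20234082  0.028     ]
line [0.42728913 0.00953836 0.042     ]
line [0.41670063 0.03012482 0.042     ]
knob skirt [0.42649547 0.00808144 0.003     ]
```

>>> {"method": "servo_tool", "body": {"rows": [1,-12,-17.4,-11.8,1.449,1,-12,-17.4,-11.8,1.449,1,-12,-17.4,-11.8,1.449,1,-12,-17.4,-11.8,1.449,1,-12,-17.4,-11.8,1.449,1,-12,-17.4,-11.8,1.449,1,-12,-17.4,-11.8,1.449,1,-12,-17.4,-11.8,1.449,1,-12,-17.4,-11.8,1.449,1,-12,-17.4,-11.8,1.449,1,-12,-17.4,-11.8,1.449,1,-12,-17.4,-11.8,1.449,1,-12,-17.4,-11.8,1.449,1,-12,-17.4,-11.8,1.449]}}

```text
time_s: 5.58
ee_pos: [0.4543, -0.2254, 0.1044]
eef_rot: [-2.666, 1.567, 0.353]
wrist_force: [0.1, -0.7, 0.0]
opening: 0.0859
```

```bash
python3 - <<'E'
from h import *
o=ctrl.observe();T=R(o['eef_rot']);print(o['ee_pos'],np.degrees(np.arctan2(T[1,2],T[0,2])),ctrl.tip_reach)
w=ctrl.camera_model('wrist');im=ctrl.capture('wrist');cv2.imwrite('pics/w3.png',im)
for d in ctrl.trace('wrist','cover')[:2]:
    c=max(cv2.findContours(d['region'].astype('u1'),0,2)[0],key=cv2.contourArea); b=cv2.boxPoints(cv2.minAreaRect(c)); P=np.array([atz(w,q,.005) for q in b]);print(d['score'],d['rect'],P.round(4).tolist(),P.mean(0))
cv2.imwrite('pics/w3c.png',np.clip(im*1.5,0,255).astype('u1'))
E
```

```text
[ 0.45431965 -0.22541757  0.10441277] 172.96341896856566 0.017
0.67 [302.1, 0.6, 409.1, 41.8] [[0.4252, -0.3556, 0.005], [0.368, -0.3484, 0.005], [0.3682, -0.3273, 0.005], [0.4274, -0.3347, 0.005]] [ 0.39721132 -0.34150419  0.005     ]
0.58 [218.0, 164.6, 353.5, 262.6] [[0.4915, -0.2674, 0.005], [0.4038, -0.2566, 0.005], [0.4079, -0.1867, 0.005], [0.5043, -0.1985, 0.005]] [ 0.45186251 -0.22729999  0.005     ]
```

View pics/w3c.png

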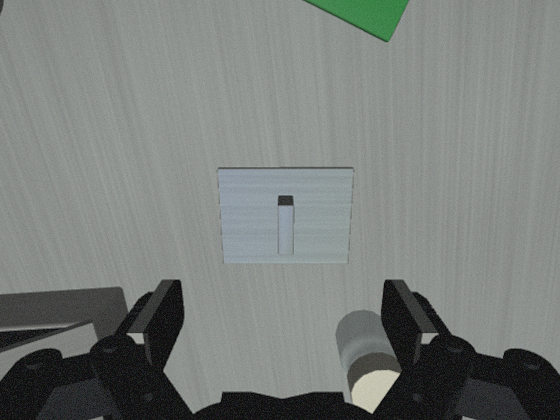

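>>> {"method": "servo_tool", "body": {"rows": [1,-0.2,-0.1,-4,0,1,-0.2,-0.1,-7.5,0,1,-0.2,-0.1,-7.5,0,1,-0.2,-0.1,-7.5,0,-1,-0.2,-0.1,-7.5,0,-1,-0.2,-0.1,-7.5,0,-1,-0.2,-0.1,-7.5,0,-1,-0.2,-0.1,-7.5,0,-1,-0.2,-0.1,-7.5,0,-1,-0.2,-0.1,-7.5,0,-1,-0.2,-0.1,-7.5,0], "grip_force": 35}}

```text
time_s: 6.6
ee_pos: [0.4527, -0.2266, 0.0295]
eef_rot: [-2.71, 1.566, 0.31]
wrist_force: [-0.5, -0.7, 4.8]
opening: 0.009
```

>>> {"method": "servo_tool", "body": {"rows": [-1,0,0,4,0,-1,0,0,8,0,-1,0,0,12,0,-1,16.5,21.4,17,-1.496,-1,16.5,21.4,17,-1.496,-1,16.5,21.4,17,-1.496,-1,16.5,21.4,17,-1.496,-1,16.5,21.4,17,-1.496,-1,16.5,21.4,17,-1.496,-1,16.5,21.4,17,-1.496,-1,16.5,21.4,17,-1.496,-1,16.5,21.4,17,-1.496,-1,16.5,21.4,17,-1.496,-1,16.5,21.4,17,-1.496,-1,16.5,21.4,17,-1.496,-1,16.5,21.4,17,-1.496,-1,16.5,21.4,17,-1.496,-1,16.5,21.4,12,-1.496,-1,16.5,21.4,12,-1.496]}}

```text
time_s: 8.18
ee_pos: [0.6148, -0.0123, 0.145]
eef_rot: [2.2, 1.565, -2.558]
wrist_force: [-1.4, 0.9, -3.3]
opening: 0.0093
```

```bash
python3 - <<'E'
from h import *
o=ctrl.observe();T=R(o['eef_rot']);print(o['ee_pos'],np.degrees(np.arctan2(T[1,2],T[0,2])),o['wrist_force'],o['opening'])
w=ctrl.camera_model('wrist');im=ctrl.capture('wrist');cv2.imwrite('pics/w4.png',im);np.save('w4.npy',w,allow_pickle=True)
cv2.imwrite('pics/w4c.png',np.clip(im*1.5,0,255).astype('u1'))
E
```

```text
[ 0.61482155 -0.01227445  0.14502764] 87.37984387118289 [-1.44047465  0.91553478 -3.25419791] 0.009291757643046466
```

View pics/w4c.png

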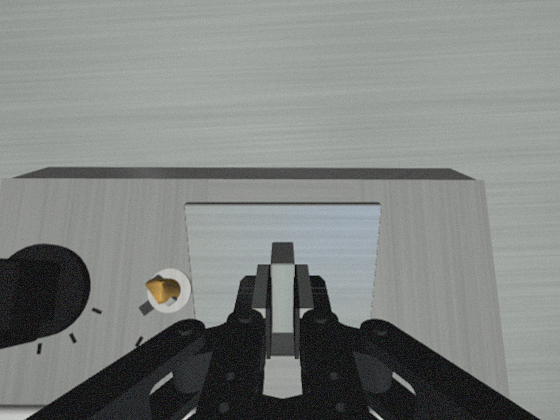

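```bash
python3 - <<'E'
from h import *
w=np.load('w4.npy',allow_pickle=True).item()
p=np.array([0.6148,-.0123,.145]);a=np.radians(-2.62);Z=Ro.from_euler('z',a).as_matrix()
for t in (0,5,-5):
  Y=Ro.from_euler('y',t,degrees=True).as_matrix()
  for k in [(-35,-45,-9.5),(-35,45,-9.5),(-35,-45,-14.5),(-17,0,8.5)]: print(t,k,proj(w,p+[0,0,-.01]+Z@Y@np.array(k)*[1e-3]*1+[0,0,-.005*0]).round(1) if 0 else proj(w,p+np.array([0,0,-.0095])+Z@Y@(np.array([k[0],k[1],k[2]-5.5 if k[2]<0 else k[2]-.5])*1e-3)).round(1))
E
```

```text
0 (-35, -45, -9.5) [183.  205.6]
0 (-35, 45, -9.5) [381.5 205.7]
0 (-35, -45, -14.5) [186.  202.4]
0 (-17, 0, 8.5) [282.  264.7]
5 (-35, -45, -9.5) [180.9 205.2]
5 (-35, 45, -9.5) [383.6 205.3]
5 (-35, -45, -14.5) [183.8 201. ]
5 (-17, 0, 8.5) [282.  268.1]
-5 (-35, -45, -9.5) [185.1 206.7]
-5 (-35, 45, -9.5) [379.4 206.7]
-5 (-35, -45, -14.5) [188.  204.4]
-5 (-17, 0, 8.5) [282.  261.6]
```

>>> {"method": "servo_tool", "body": {"rows": [-1,0.7,0,-1,0,-1,1.3,-0.1,-1.8,0,-1,1.6,-0.1,-2.4,0,-1,1.75,-0.1,-2.7,0,-1,1.9,-0.1,-3.0,0,-1,1.9,-0.1,-3.0,0]}}

```text
time_s: 8.73
ee_pos: [0.6283, -0.0132, 0.1154]
eef_rot: [1.805, 1.552, -2.953]
wrist_force: [-15.3, 0.0, 12.4]
opening: 0.0091
```

>>> {"method": "servo_tool", "body": {"rows": [-1,0.4,0,-0.1,0,-1,0.6,0,-0.2,0,-1,0.8,0,-0.4,0,-1,0.9,0,-0.6,0,-1,0.9,0,-0.6,0], "grip_force": 20}}

```text
time_s: 9.15
ee_pos: [0.6305, -0.0133, 0.111]
eef_rot: [1.75, 1.538, -3.008]
wrist_force: [-21.0, -0.1, 19.5]
opening: 0.0091
```

```bash
python3 - <<'E'
from h import *
o=ctrl.observe();T=R(o['eef_rot']);print(o['ee_pos'],np.degrees(np.arctan2(T[1,2],T[0,2])),o['wrist_force'],o['opening'])
w=ctrl.camera_model('wrist');im=ctrl.capture('wrist');cv2.imwrite('pics/w5.png',im);np.save('w5.npy',w,allow_pickle=True)
cv2.imwrite('pics/w5c.png',np.clip(im*1.5,0,255).astype('u1'))
E
```

```text
[ 0.63050842 -0.01327562  0.11103549] 87.39349844598401 [-20.99176841  -0.08340621  19.46338275] 0.009124893803394788
```

View pics/w5c.png

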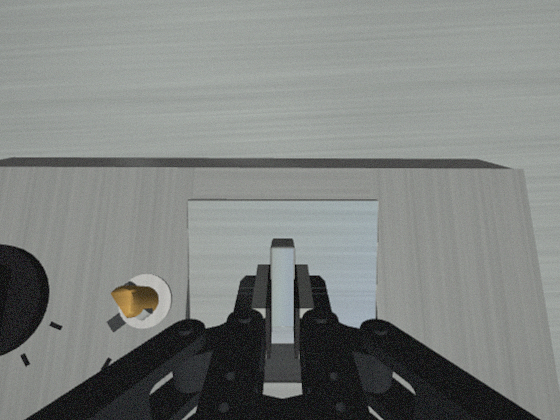

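```bash
python3 - <<'E'
from h import *
w=np.load('w5.npy',allow_pickle=True).item();Rp,o=warm(np.load('warm.npy'))
for k in [(-37,-22,0),(-37,72,0),(-70,0,0)]: print('lip',proj(w,o+Rp@np.array(k)/1e3).round(1))
for k in [(-37,-22,-5),(-37,72,-5)]: print('lipfloor',proj(w,o+Rp@np.array(k)/1e3).round(1))
P=np.array([.6305,-.0133,.1015])
for t in (10,15,20,25,30):
  Y=Rp@Ro.from_euler('y',30-t,degrees=True).as_matrix()
  print(t,[(proj(w,P+Y@(np.array(k)/1e3)).round(1).tolist(),(Rp.T@(P+Y@(np.array(k)/1e3)-o)*1e3).round(1).tolist()) for k in [(-35,-45,-15),(-35,-45,-20),(35,45,-20),(-17,0,8)]])
E
```

```text
lip [192.7 228.8]
lip [372.6 229.4]
lip [236.9 169.2]
lipfloor [195.1 230.5]
lipfloor [370.3 231.1]
10 [([188.0, 209.1], [-43.1, -20.0, 18.2]), ([190.8, 208.0], [-44.8, -20.0, 13.6]), ([369.9, 344.3], [20.9, 70.0, -10.4]), ([282.2, 258.6], [-18.4, 25.0, 33.7])]
15 [([189.8, 211.4], [-42.8, -20.0, 14.9]), ([192.5, 211.1], [-44.1, -20.0, 10.1]), ([371.3, 350.4], [23.5, 70.0, -8.0]), ([282.2, 256.2], [-19.5, 25.0, 32.5])]
20 [([191.4, 214.2], [-42.2, -20.0, 11.7]), ([194.0, 214.6], [-43.1, -20.0, 6.8]), ([372.9, 356.3], [25.9, 70.0, -5.4]), ([282.2, 254.2], [-20.5, 25.0, 31.2])]
25 [([193.0, 217.3], [-41.3, -20.0, 8.5]), ([195.5, 218.5], [-41.7, -20.0, 3.5]), ([374.5, 362.0], [28.0, 70.0, -2.6]), ([282.2, 252.5], [-21.4, 25.0, 29.8])]
30 [([194.4, 220.9], [-40.1, -20.0, 5.4]), ([196.7, 222.8], [-40.1, -20.0, 0.4]), ([376.4, 367.4], [29.9, 70.0, 0.4]), ([282.3, 251.1], [-22.1, 25.0, 28.4])]
```

>>> {"method": "servo_tool", "body": {"rows": [-1,-0.5,0,1.5,0,-1,-1,0,4,0,-1,-1,0,4,0,-1,-1,0,4,0]}}

```text
time_s: 9.53
ee_pos: [0.6232, -0.0136, 0.1535]
eef_rot: [1.806, 1.544, -2.952]
wrist_force: [0.4, 0.5, -1.2]
opening: 0.0091
```

```bash
python3 - <<'E'
from h import *
o=ctrl.observe();T=R(o['eef_rot']);print(o['ee_pos'],np.degrees(np.arctan2(T[1,2],T[0,2])),o['wrist_force'],o['opening'])
w=ctrl.camera_model('wrist');im=ctrl.capture('wrist');cv2.imwrite('pics/w6.png',im);np.save('w6.npy',w,allow_pickle=True)
cv2.imwrite('pics/w6c.png',np.clip(im*1.5,0,255).astype('u1'))
P=o['ee_pos']-[0,0,.0095]; Z=Ro.from_euler('z',-2.6,degrees=True).as_matrix()
for s in (0,4,8):
 for t in (0,10,20):
  Y=Z@Ro.from_euler('y',-t,degrees=True).as_matrix()
  print(s,t,[proj(w,P+Y@(np.array(k)/1e3-[s/1e3,0,0])).round(1).tolist() for k in [(-35,-45,-15),(-35,45,-15),(-35,-45,-20),(-17,-5,8),(-17,-5,-15)]])
E
```

```text
[ 0.62315428 -0.01361997  0.15352548] 87.39591608662033 [ 0.43670102  0.52686396 -1.23760565] 0.009059013982705338
0 0 [[183.9, 206.2], [381.2, 206.4], [186.8, 203.2], [269.9, 264.4], [271.8, 242.9]]
0 10 [[187.8, 209.1], [377.4, 209.3], [190.6, 207.9], [270.1, 258.6], [272.0, 246.3]]
0 20 [[191.3, 214.0], [374.0, 214.2], [193.9, 214.4], [270.4, 254.2], [272.2, 250.8]]
4 0 [[183.1, 197.7], [382.0, 197.9], [186.1, 195.0], [269.7, 255.4], [271.7, 235.0]]
4 10 [[187.5, 200.7], [377.7, 200.9], [190.3, 199.7], [270.1, 249.2], [272.0, 238.1]]
4 20 [[191.4, 205.9], [373.9, 206.1], [194.0, 206.6], [270.4, 244.7], [272.3, 242.6]]
8 0 [[182.4, 189.1], [382.7, 189.3], [185.4, 186.6], [269.6, 246.2], [271.6, 226.9]]
8 10 [[187.2, 192.3], [378.0, 192.4], [190.1, 191.6], [270.0, 239.7], [272.0, 229.9]]
8 20 [[191.5, 197.8], [373.8, 198.0], [194.1, 198.7], [270.5, 235.3], [272.3, 234.4]]
```

View pics/w6c.png

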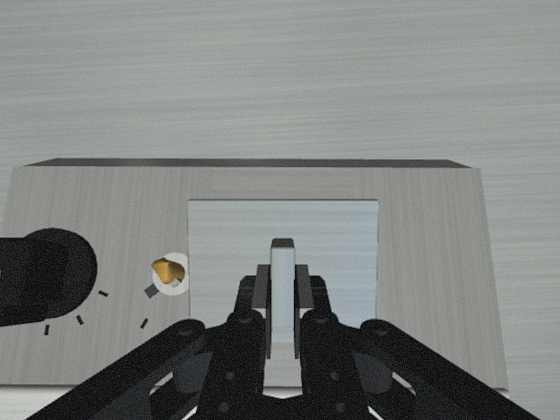

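>>> {"method": "servo_tool", "body": {"rows": [-1,3.2,0,0,0,-1,3.3,0,-1,0,-1,3.3,0,-1.6,0,-1,3.1,0,-2.1,0,-1,2.9,0,-2.5,0,-1,2.6,0,-2.9,0,-1,2.4,0,-3.3,0,-1,2.2,0,-3.6,0,-1,2.2,0,-3.6,0], "grip_force": 20}}

```text
time_s: 10.33
ee_pos: [0.6453, -0.0134, 0.1184]
eef_rot: [1.804, 1.545, -2.954]
wrist_force: [-1.0, 1.6, 7.8]
opening: 0.0093
```

```bash
cat > look.py <<'E'
from h import *
import sys
n=sys.argv[1]
o=ctrl.observe();T=R(o['eef_rot']);print(o['time_s'],o['ee_pos'].round(4),'toolx',T[:,0].round(3),'jaw',np.degrees(np.arctan2(T[1,2],T[0,2])).round(2),o['wrist_force'].round(1),o['moment'].round(2),round(o['opening'],4))
w=ctrl.camera_model('wrist');im=ctrl.capture('wrist');cv2.imwrite(f'pics/{n}.png',im);np.save(f'{n}.npy',w,allow_pickle=True)
# width of plate's near edge and rows, column gradient
g=cv2.GaussianBlur(im,(3,3),0).mean(2)
E
python3 look.py w7; python3 - <<'E'
from h import *
im=cv2.imread('pics/w7.png');a=cv2.imread('pics/w6.png')
np.savetxt('/dev/stdout',im[150:260:2,230:260].mean((1,2)).reshape(1,-1),fmt='%d')
np.savetxt('/dev/stdout',a[150:260:2,230:260].mean((1,2)).reshape(1,-1),fmt='%d')
E
```

```text
106 105 103 108 88 56 56 54 57 99 94 93 94 95 96 96 97 97 97 97 94 94 95 95 86 77 110 108 109 109 105 105 107 108 105 106 109 111 108 105 106 106 106 108 109 109 109 111 109 107 108 110 106 105 105
```

```bash
python3 - <<'E'
from h import *
o=ctrl.observe();print(o['ee_pos'].round(4),R(o['eef_rot'])[:,0].round(3),o['wrist_force'].round(1))
im=cv2.imread('pics/w7.png')
print(im[150:290:2,230:260].mean((1,2)).astype(int).tolist())
cv2.imwrite('pics/w7c.png',np.clip(im*1.5,0,255).astype('u1'))
E
```

```text
[ 0.6453 -0.0134  0.1184] [-0.025 -0.005 -1.   ] [-0.1 -0.2  9.2]
[100, 100, 99, 101, 99, 99, 101, 99, 97, 96, 99, 98, 98, 99, 101, 100, 98, 97, 98, 99, 101, 100, 99, 84, 63, 45, 46, 47, 48, 47, 47, 62, 105, 103, 104, 102, 99, 101, 102, 102, 100, 102, 105, 104, 101, 101, 101, 101, 102, 105, 105, 104, 105, 106, 103, 104, 106, 101, 96, 95, 96, 96, 96, 64, 61, 55, 56, 53, 50, 55]
```

View pics/w7c.png

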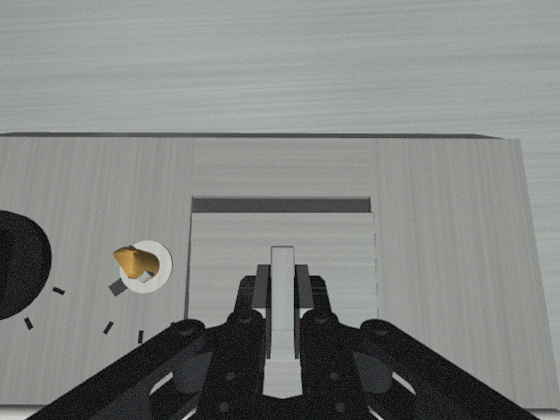

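>>> {"method": "servo_tool", "body": {"rows": [-1,-0.3,-0.05,-0.3,0,-1,-0.6,-0.05,-0.6,0,-1,-0.7,-0.05,-0.8,0,-1,-0.6,-0.05,-0.9,0,-1,-0.5,-0.05,-1.0,0,-1,-0.5,-0.05,-1.0,0]}}

```text
time_s: 10.88
ee_pos: [0.6393, -0.0138, 0.1076]
eef_rot: [1.78, 1.543, -2.978]
wrist_force: [-0.8, 0.6, 1.9]
opening: 0.0092
```

```bash
python3 look.py w8; python3 - <<'E'
from h import *
im=cv2.imread('pics/w8.png');w=np.load('w8.npy',allow_pickle=True).item();Rp,o=warm(np.load('warm.npy'))
print('lip row',proj(w,o+Rp@[-.037,-.022,0]),proj(w,o+Rp@[-.037,.072,0]),'plate edge if home',proj(w,o+Rp@[-.035,-.02,0]),proj(w,o+Rp@[-.035,.07,0]),proj(w,o+Rp@[-.017,.02,.023]),proj(w,o+Rp@[-.017,.03,.023]))
cv2.imwrite('pics/w8c.png',np.clip(cv2.resize(im[160:400,160:480],(800,600),interpolation=2)*1.5,0,255).astype('u1'))
E
```

```text
10.8833 [ 0.6393 -0.0138  0.1076] toolx [-0.027 -0.004 -1.   ] jaw 87.41 [-0.8  0.6  1.9] [0.09 0.13 0.01] 0.0092
lip row [189.90905994 214.25542251] [376.01805296 214.92503989] plate edge if home [193.61818789 218.14159781] [372.26114832 218.79269319] [270.91810479 248.63172816] [294.29530837 248.72543599]
```

View pics/w8c.png

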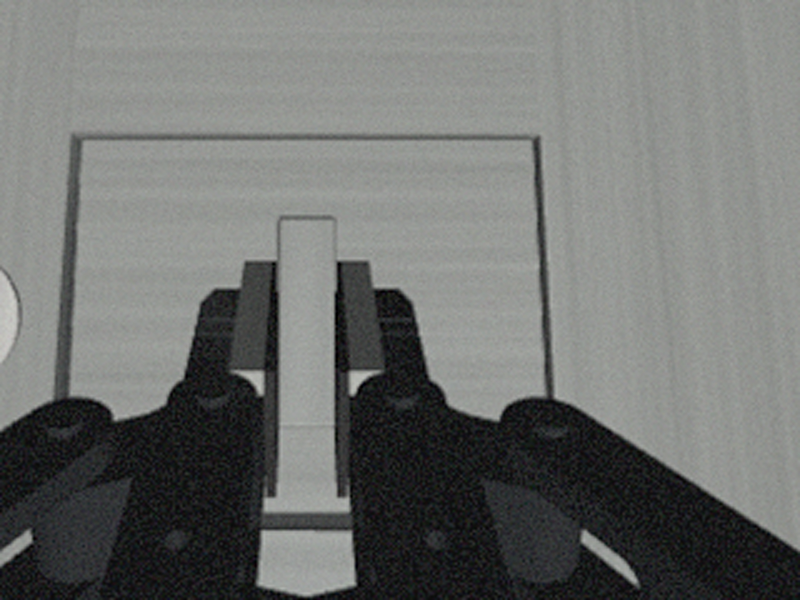

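>>> {"method": "servo_tool", "body": {"rows": [-0.3,0,0,0,0,-0.3,0,0,0,0,-0.3,0,0,0,0,-0.3,0,0,4,0,-0.3,0,0,5,0,-1,-1.2,0,5,0,-1,-1.2,0,4,0,-1,-1.2,0,4,0,-1,-1.2,0,2.4,0,-1,-1.2,0,1.8,0,-1,-1.15,0,1.5,0,-1,-1.1,0,1.3,0,-1,-1.1,0,1.3,0]}}

```text
time_s: 12.02
ee_pos: [0.6271, -0.0138, 0.1249]
eef_rot: [1.778, 1.541, -2.979]
wrist_force: [-12.7, 0.3, 27.5]
opening: 0.0001
```

>>> {"method": "servo_tool", "body": {"rows": [-1,-0.5,0,3,0,1,-3,0,6,0,1,-20,2.2,2.5,-0.129,1,-20,2.2,2.5,-0.129,1,-20,2.2,2.5,-0.129,1,-20,2.2,2.5,-0.129,1,-20,2.2,2.5,-0.129,1,-20,2.2,2.5,-0.129]}}

```text
time_s: 12.68
ee_pos: [0.421, 0.0092, 0.147]
eef_rot: [1.742, 1.532, 3.14]
wrist_force: [0.3, -0.3, -0.5]
opening: 0.0833
```

```bash
python3 look.py k1; python3 - <<'E'
from h import *
im=cv2.imread('pics/k1.png');w=np.load('k1.npy',allow_pickle=True).item()
for d in ctrl.landmark_of('wrist','knob')[:2]: print('lm',d['position'],d['score'],atz(w,d['position'],0))
for d in ctrl.trace('wrist','knob')[:2]: print('tr',d['rect'],d['score'])
c=proj(w,[.4265,.0085,.02]).astype(int);print(c)
x0,y0=c[0]-90,c[1]-70
g=im.mean(2); sub=np.zeros_like(g,bool); sub[y0:y0+140,x0:x0+180]=1
wh=((g>110)&sub).astype('u1')
n,l,st,ce=cv2.connectedComponentsWithStats(wh); print([(st[i].tolist(),ce[i].round(1).tolist()) for i in range(1,n) if st[i][4]>15])
print('table',np.median(g[sub]))
cv2.imwrite('pics/k1c.png',np.clip(cv2.resize(im[max(y0,0):y0+140,x0:x0+180],(771,600),interpolation=2)*2.,0,255).astype('u1'));print(x0,y0)
E
```

```text
12.6833 [0.421  0.0092 0.147 ] toolx [-0.038  0.    -0.999] jaw 80.06 [ 0.3 -0.3 -0.5] [ 0.   -0.05  0.03] 0.0833
lm [282.6, 214.9] 0.97 [0.42711196 0.00757066 0.        ]
tr [248.2, 183.8, 315.4, 257.7] 0.8
[283 221]
[([282, 210, 31, 23, 117], [297.1, 220.8])]
table 100.33333333333333
193 151
```

View pics/k1c.png

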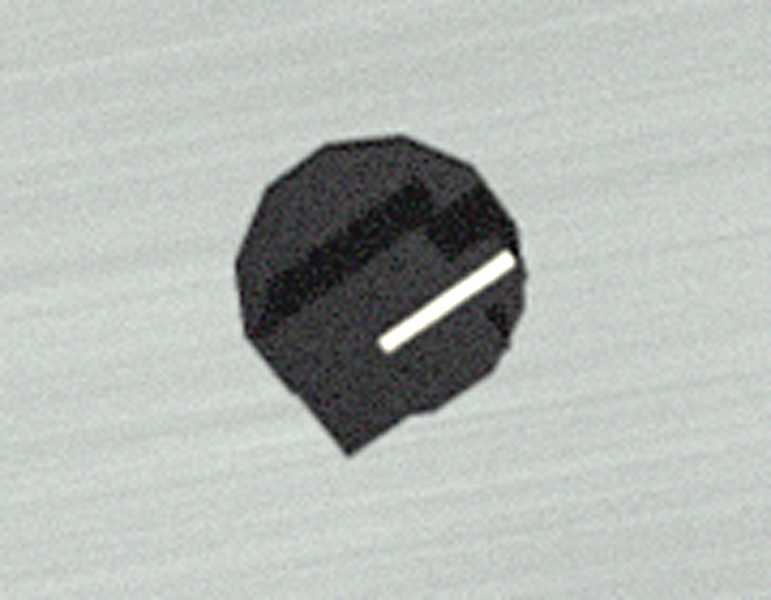

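```bash
python3 - <<'E'
from h import *
w=np.load('k1.npy',allow_pickle=True).item();im=cv2.imread('pics/k1.png');g=im.mean(2)
ys,xs=np.nonzero(g[205:240,275:320]>110);vx,vy,cx,cy=cv2.fitLine(np.c_[xs+275,ys+205].astype('f4'),2,0,.01,.01).ravel()
a=atz(w,(cx-15*abs(vx)*np.sign(vx),cy-15*vy*1),.042);b=atz(w,(cx+15*vx,cy+15*vy),.042);d=(b-a)*np.sign((b-a)[1]);print('line',a,b,np.degrees(np.arctan2(d[1],d[0])))
# skirt: polygon points on right/left/top side at z~.007 (crop px)
pts=[(240,270),(268,190),(328,147),(400,136),(472,168),(520,235),(525,295),(492,375),(432,410)]
P=np.array([atz(w,(p[0]/4.285+193,p[1]/4.285+151),.007)[:2] for p in pts])
from scipy.optimize import least_squares
r=least_squares(lambda c:np.hypot(*(P-c[:2]).T)-c[2],[.427,.008,.027]);print('skirt',r.x,r.fun.round(4))
k=np.radians(117)
E
```

```text
line [0.4253053  0.00966356 0.042     ] [0.41580443 0.02886393 0.042     ] 116.32746561612565
skirt [0.42645745 0.00750523 0.02758308] [-0.0006  0.0001  0.0002  0.0005 -0.0001 -0.0004 -0.0006  0.0006  0.0002]
```

>>> {"method": "servo_tool", "body": {"rows": [1,0,0.2,0,1.6,1,0,0.2,0,1.6,1,0,0.2,0,1.6,1,0,0.2,0,1.6,1,0,0.2,0,1.6,1,0,0.2,0,1.6,1,0,0.2,0,1.6,1,0,0.2,0,1.6,1,0,0.2,0,1.6,1,0,0.2,0,1.6,1,0,0.2,0,1.6,1,0,0.2,0,1.6,1,0,0.2,0,1.6,1,0,0.2,0,1.6]}}

```text
time_s: 14.0
ee_pos: [0.431, 0.0097, 0.1508]
eef_rot: [1.858, 1.542, -1.427]
wrist_force: [0.5, 0.4, -0.3]
opening: 0.0851
```

>>> {"method": "servo_tool", "body": {"rows": [1,0,0,0,1.528,1,0,0,0,1.528,1,0,0,0,1.528,1,0,0,0,1.528,1,0,0,0,1.528,1,0,0,0,1.528,1,0,0,0,1.528,1,0,0,0,1.528,1,0,0,0,1.528,1,0,0,0,1.528,1,0,0,0,1.528,1,0,0,0,1.528,1,0,0,0,1.528,1,0,0,0,1.528]}}

```text
time_s: 15.17
ee_pos: [0.4328, 0.0093, 0.1512]
eef_rot: [1.85, 1.541, 0.091]
wrist_force: [0.3, 0.5, -0.0]
opening: 0.0853
```

```bash
python3 look.py k2; python3 -c "
from h import *
print(ctrl.observe()['joint_positions'].round(3))
w=np.load('k2.npy',allow_pickle=True).item()
for d in ctrl.landmark_of('wrist','knob')[:2]: print('lm',d['position'],d['score'],atz(w,d['position'],0))"
```

```text
15.1667 [0.4328 0.0093 0.1512] toolx [ 0.03   0.003 -1.   ] jaw -100.8 [ 0.3  0.5 -0. ] [-0.02  0.05 -0.01] 0.0853
[-0.132 -0.009 -0.575  0.976  0.007 -3.084]
lm [286.9, 213.3] 0.62 [0.42408217 0.00833911 0.        ]
```

>>> {"method": "servo_tool", "body": {"rows": [1,-1.2,0.15,-4,0,1,-1.2,0.15,-8,0,1,-1.2,0.15,-11.5,0,1,-1.2,0.15,-12.2,0,1,-1.2,0.15,-12.2,0,-1,-1.2,0.15,-12.2,0,-1,-1.2,0.15,-12.2,0,-1,-1.2,0.15,-12.2,0,-1,-1.2,0.15,-12.2,0,-1,-1.2,0.15,-12.2,0,-1,-1.2,0.15,-12.2,0], "grip_force": 30}}

```text
time_s: 16.18
ee_pos: [0.4227, 0.0106, 0.0315]
eef_rot: [1.817, 1.536, 0.057]
wrist_force: [-1.2, 0.3, 7.9]
opening: 0.0427
```

```bash
python3 look.py k3; python3 - <<'E'
from h import *
w=np.load('k3.npy',allow_pickle=True).item();im=cv2.imread('pics/k3.png');g=im.mean(2)
a=proj(w,[.4265,.0075,.042]);b=proj(w,[.4145,.0317,.042]);print(a,b)
cv2.imwrite('pics/k3c.png',np.clip(im*1.7,0,255).astype('u1'))
l,n,st,ce=cv2.connectedComponentsWithStats((g>105).astype('u1'))[0:4]
print([(s.tolist(),c.round(0).tolist()) for s,c in zip(st,ce) if 30<s[4]<2000])
E
```

```text
16.1833 [0.4227 0.0106 0.0315] toolx [ 0.034  0.002 -0.999] jaw -100.85 [-1.2  0.3  7.9] [-0.    0.22 -0.05] 0.0427
[288.05063258 306.68761951] [234.04846297 342.35214254]
[([204, 312, 13, 10, 66], [212.0, 316.0]), ([349, 312, 13, 10, 67], [353.0, 316.0]), ([141, 391, 29, 29, 528], [159.0, 408.0]), ([395, 390, 29, 30, 532], [405.0, 408.0]), ([0, 399, 22, 21, 285], [7.0, 410.0])]
```

```bash
python3 - <<'E'
from h import *
im=cv2.imread('pics/k3.png');g=im.mean(2)
s=g[270:372:3,216:348:3].astype(int)
for i,r in enumerate(s): print(270+3*i,' '.join(f'{v:3d}' for v in r))
E
```

```text
270 102  59  56  56  45  27  21  27  22  21  25  24  19  19  11   9   9   9  13  21  17  13  13  30  26  33  29  27  24  18  22  14  20  11  15  14   9  20  19   8  33  50  53  56
273  73  49  54  52  34  28  19  35  18  11  25  20  17  20  12  28  19  20  19  18  16  20  25  25  28  24  20  29  25  14  24  37  28  10   9  22  20  16  24  23  18  56  59  54
276  51  56  54  59  25  18  26  33  32  12  20  25  22  21  15  21   8  24  20  19  18  20  26  26  27  25  33  34  27  29  32  26  24  11  18  13   9  10  16  20   9  55  54  55
279  53  56  53  49  24  19  33  29  21  16  24  14  19  18   9   8  18  10  26  33  28  28  35  28  32  29  29  28  25  26  32  24  27  24  16  11  20  16  20  11  25  40  49  54
282  50  55  54  20  18  26  21  15  30  23  20  14  17  27  23  16  17  23  31  23  20  26  28  31  31  27  23  28  30  23  19  35  28  22  23  19  13   9  23  29  14  25  53  56
285  54  59  54  16  25  11  13  24  17  16  10  26   9  21  25  30  35  25  24  34  32  23  27  27  26  30  20  28  30  30  22  24  21  27  32  27   9  21  17   9  19  10  50  56
288  56  53  51  23 
[... 4319 characters left out ...]
 115 115 112 112 113 113 114 112 113 110 110 110 111 112 108 110 114 114 111 112 113 116 117 114 113 112 113 115 114 116 114 111 110 110 111 110 110 112  38  41
363  19  53 103 111 112 114 110 111 109 110 113 110 113 111 115 117 113 117 114 116 117 112 112 113 111 116 111 113 114 112 111 113 113 111 113 113 115 113 115 113 112 111  97  63
366  16  31 112 110 111 114 113 115 115 112 112 116 113 116 118 113 111 114 114 113 112 111 113 111 110 109 114 113 113 116 107 110 111 113 108 110 110 114 114 112 114 111 108  41
369  10   7 116 117 119 115 117 112 117 114 111 113 113 113 112 110 112 110 110 111 110 112 112 110 112 113 111 107 115 113 115 110 112 113 113 111 112 115 110 109 114 113 116  11
```

```bash
python3 - <<'E'
from h import *
w=np.load('k3.npy',allow_pickle=True).item();g=cv2.imread('pics/k3.png').mean(2)
ys,xs=np.nonzero(g[295:345,216:300]>130);vx,vy,cx,cy=cv2.fitLine(np.c_[xs+216,ys+295].astype('f4'),2,0,.01,.01).ravel()
t=(xs+216-cx)*vx+(ys+295-cy)*vy
for z in (.042,.044):
  e=[atz(w,(cx+k*vx,cy+k*vy),z) for k in (t.min(),t.max())];e.sort(key=lambda p:p[1]);d=e[1]-e[0];print(e,np.linalg.norm(d),np.degrees(np.arctan2(d[1],d[0])))
E
```

```text
[array([0.42598975, 0.00882682, 0.042     ]), array([0.41417681, 0.03227422, 0.042     ])] 0.02625502042860165 116.73923737075766
[array([0.42723336, 0.00858828, 0.044     ]), array([0.41562108, 0.03163738, 0.044     ])] 0.02580903065685104 116.73923737075766
```

>>> {"method": "servo_tool", "body": {"rows": [-1,0,0,2,0,-1,0,0,6,0,-1,0,0,10,-0.12,-1,4,2,14,-1.5,-1,4,2,14,-1.5,-1,4,2,14,-1.5,-1,4,2,14,-1.5,-1,4,2,14,-1.5,-1,4,2,14,-1.5,-1,4,2,14,-1.5,-1,4,2,14,-1.5,-1,4,2,14,-1.5,-1,4,2,14,-1.5,-1,4,2,14,-1.5,-1,4,2,14,-1.5,-1,4,2,14,-1.5]}}

```text
time_s: 17.57
ee_pos: [0.463, 0.0306, 0.1722]
eef_rot: [1.855, 1.536, -1.403]
wrist_force: [-0.6, -0.6, -1.4]
opening: 0.0427
```

>>> {"method": "servo_tool", "body": {"rows": [-1,5,1,0,-1.5,-1,5,1,0,-1.5,-1,5,1,0,-1.5,-1,5,1,0,-1.5,-1,12,2,0,-1.5,-1,12,2,0,-1.5,-1,18,3,0,-1.5,-1,18,3,0,-1.5,-1,18,3,0,-1.5,-1,18,3,0,-1.5,-1,18,3,0,-1.5,-1,18,3,0,-1.5,-1,18,3,0,-1.5]}}

```text
time_s: 18.65
ee_pos: [0.6431, 0.0605, 0.1724]
eef_rot: [1.855, 1.536, -2.902]
wrist_force: [1.2, 0.1, -2.1]
opening: 0.0427
```

```bash
cat > line.py <<'E'
from h import *
import sys
# white line: bright blob on dark neighbourhood near expected knob top
def line(n,c,r=60,th=125):
    w=np.load(n+'.npy',allow_pickle=True).item();g=cv2.imread(f'pics/{n}.png').mean(2)
    x0,y0=int(c[0]-r),int(c[1]-r);x0=max(x0,0);y0=max(y0,0);s=g[y0:y0+2*r,x0:x0+2*r]
    k,l,st,ce=cv2.connectedComponentsWithStats((s>th).astype('u1'))
    out=[]
    for i in range(1,k):
        if 40<st[i][4]<700:
            ys,xs=np.nonzero(l==i);vx,vy,cx,cy=cv2.fitLine(np.c_[xs+x0,ys+y0].astype('f4'),2,0,.01,.01).ravel();t=(xs+x0-cx)*vx+(ys+y0-cy)*vy
            q=(ys+y0-cy)*vx-(xs+x0-cx)*vy
            out.append((st[i][4],np.array([cx+t.min()*vx,cy+t.min()*vy]).round(1),np.array([cx+t.max()*vx,cy+t.max()*vy]).round(1),round(float(np.ptp(q)),1)))
    return w,out
E
python3 look.py k4; python3 - <<'E'
from line import *
o=ctrl.observe();c=proj(np.load('k4.npy',allow_pickle=True).item(),o['ee_pos']+[-.004,.0025,.0105]);print(c,o['joint_positions'][5])
w,L=line('k4',c,75)
for a in L:
    print(a); e=[atz(w,p,o['ee_pos'][2]+.0105) for p in a[1:3]];d=e[1]-e[0];print(e,np.degrees(np.arctan2(d[1],d[0])),np.linalg.norm(d))
E
```

```text
18.65 [0.6431 0.0605 0.1724] toolx [-0.033 -0.008 -0.999] jaw 87.45 [ 1.2  0.1 -2.1] [-0.02  0.01  0.02] 0.0427
[287.88832824 308.25382573] 0.03820734494854087
(np.int32(338), array([233.2, 342.8]), array([284.8, 308.2]), 5.3)
[array([0.65386193, 0.04055464, 0.18293448]), array([0.63893758, 0.06182474, 0.18293448])] 125.0557430554364 0.025983715699751175
(np.int32(45), array([348.5, 319.5]), array([356.2, 311.3]), 6.3)
[array([0.64491886, 0.08638443, 0.18293448]), array([0.64138363, 0.0893135 , 0.18293448])] 140.35697758225734 0.004591008501864444
```

>>> {"method": "servo_tool", "body": {"rows": [-1,1.0,0.2,-2,0,-1,1.0,0.2,-3.5,0,-1,0.9,0.2,-4.1,0,-1,0.5,0.2,-4.5,0,-1,0.1,0.2,-4.9,0,-1,-0.3,0.2,-5.3,0,-1,-0.7,0.2,-5.7,0,-1,-0.8,0.2,-5.85,0,-1,-0.8,0.2,-5.85,0], "grip_force": 25}}

```text
time_s: 19.45
ee_pos: [0.6343, 0.0627, 0.1143]
eef_rot: [1.849, 1.536, -2.903]
wrist_force: [-2.2, -0.1, 5.0]
opening: 0.0392
```

```bash
python3 look.py k5; python3 - <<'E'
from line import *
o=ctrl.observe();c=proj(np.load('k5.npy',allow_pickle=True).item(),o['ee_pos']+[-.01,.0025,.0105]);print(c)
w,L=line('k5',c,75)
Rp,O=warm(np.load('warm.npy'));nn=Rp[:,2]
for a in L:
    print(a)
    for h in (.042,.045):
        P=[]
        for p in a[1:3]:
            e,d=ray(w,p);P.append(Rp.T@(e+d*((O+nn*h-e)@nn)/(d@nn)-O)*1e3)
        d=P[0]-P[1];print(h,P,np.linalg.norm(d),np.degrees(np.arctan2(d[1],d[0])))
cv2.imwrite('pics/k5c.png',np.clip(cv2.imread('pics/k5.png')*1.7,0,255).astype('u1'))
E
```

```text
19.45 [0.6343 0.0627 0.1143] toolx [-0.034 -0.008 -0.999] jaw 87.76 [-2.2 -0.1  5. ] [-0.23  0.37  0.  ] 0.0392
[287.36372478 294.64007394]
(np.int32(421), array([239.8, 350.3]), array([281.6, 293.2]), 6.0)
0.042 [array([18.61815187, 85.27893615, 42.        ]), array([ -2.55130194, 100.80805363,  42.        ])] 26.254509410129018 -36.26237531925814
0.045 [array([18.1686433 , 85.62829384, 45.        ]), array([ -2.54613928, 100.82388155,  45.        ])] 25.690622866701666 -36.262375319258176
```

>>> {"method": "servo_tool", "body": {"rows": [-1,-1,0,2,0,-1,-2,0,5,0,-1,-2,-4,6,-0.115,-1,-2,-8,6,-0.23,-1,-2,-12,6,-0.23,-1,-2,-14,6,-0.23,-1,-2,-14,5,-0.23,-1,-2,-14,5,-0.23,-1,-2,-14,5,-0.23]}}

```text
time_s: 20.25
ee_pos: [0.6128, -0.0764, 0.1625]
eef_rot: [1.8, 1.532, 3.102]
wrist_force: [0.9, -0.7, -1.1]
opening: 0.0391
```

```bash
cat > knob.py <<'E'
from line import *
from scipy.optimize import least_squares
import sys
n=sys.argv[1]
o=ctrl.observe();T=R(o['eef_rot']);tc=o['ee_pos'];w=np.load(n+'.npy',allow_pickle=True).item()
Rp,O=warm(np.load('warm.npy'))
_,L=line(n,proj(w,tc+[-.01,.0,.0105]),75)
a=max((a for a in L if np.linalg.norm(a[1]-a[2])>25),key=lambda a:a[0]);e=sorted(a[1:3],key=lambda p:-p[1]);print('px',e)
# nominal knob rotation: flush pose Rp Rz(phi) turned about world z by turn from jaw 87.76
jaw=np.degrees(np.arctan2(T[1,2],T[0,2]));Z=Ro.from_euler('z',jaw-87.76,degrees=True).as_matrix()
def f(q): # twist phi, tilt t (about jaw), position along/perp (u,v) with pos = TCP + ...
    K=Z@Rp@Ro.from_euler('y',q[1]).as_matrix()@Ro.from_euler('z',q[0]).as_matrix()
    c=tc+Z@np.array([q[2],q[3],-.0298])
    return np.concatenate([proj(w,c+K@[.0014,0,.042])-e[1],proj(w,c+K@[.0272,0,.042])-e[0]])
for h in (0,):
    r=least_squares(f,[-.63,0,.0113,0],x_scale=[.1,.1,.005,.005])
    K=Z@Rp@Ro.from_euler('y',r.x[1]).as_matrix()@Ro.from_euler('z',r.x[0]).as_matrix();c=tc+Z@np.array([r.x[2],r.x[3],-.0298])
    print('twist,tilt deg',np.degrees(r.x[:2]).round(1),'off',r.x[2:].round(4),'res',r.fun.round(2))
    k=Rp.T@K;print('axis err',k[:,2].round(3),'phi',np.degrees(np.arctan2(k[1,0],k[0,0])).round(1),'underside panel mm',(Rp.T@(c-O)*1e3).round(1))
E
python3 look.py k6; python3 knob.py k6
```

```text
20.25 [ 0.6128 -0.0764  0.1625] toolx [-0.039  0.002 -0.999] jaw 74.62 [ 0.9 -0.7 -1.1] [ 0.01 -0.01  0.03] 0.0391
px [array([239.6, 351. ]), array([281.8, 293.6])]
twist,tilt deg [-36.4   1. ] off [ 0.0102 -0.0005] res [-0.48  0.53  0.46 -0.56]
axis err [0.028 0.11  0.994] phi -47.6 underside panel mm [  7.1 -40.9  50. ]
```

>>> {"method": "servo_tool", "body": {"rows": [-1,0.1,-0.07,-1,-0.05,-1,0.2,-0.07,-1.75,-0.05,-1,0.4,-0.08,-2.1,-0.05,-1,0.6,-0.09,-2.45,-0.05,-1,0.6,-0.09,-2.45,-0.05], "grip_force": 25}}

```text
time_s: 20.72
ee_pos: [0.6178, -0.0756, 0.1392]
eef_rot: [1.781, 1.529, 3.036]
wrist_force: [-5.3, 2.9, 6.0]
opening: 0.039
```

```bash
python3 look.py k7; python3 knob.py k7
```

```text
20.7167 [ 0.6178 -0.0756  0.1392] toolx [-0.042  0.004 -0.999] jaw 71.93 [-5.3  2.9  6. ] [ 0.42  1.22 -0.05] 0.039
px [array([239.9, 351.4]), array([282., 294.])]
twist,tilt deg [-36.2   1. ] off [ 0.0111 -0.    ] res [-0.55  0.61  0.53 -0.65]
axis err [0.034 0.132 0.991] phi -49.8 underside panel mm [ -0.2 -40.4  26.7]
```

>>> {"method": "servo_tool", "body": {"rows": [-1,0.1,0.05,-0.2,0,-1,0.2,0.1,-0.4,0,-1,0.3,0.1,-0.6,0,-1,0.4,0.1,-0.7,0,-1,0.4,0.1,-0.7,0]}}

```text
time_s: 21.18
ee_pos: [0.6195, -0.0747, 0.1362]
eef_rot: [1.843, 1.525, 3.1]
wrist_force: [-12.7, -0.4, 20.2]
opening: 0.0389
```

```bash
python3 look.py k8; python3 knob.py k8
```

```text
21.1833 [ 0.6195 -0.0747  0.1362] toolx [-0.046  0.002 -0.999] jaw 71.99 [-12.7  -0.4  20.2] [-0.14  2.84 -0.07] 0.0389
px [array([243.7, 354.1]), array([283.7, 292.8])]
twist,tilt deg [-32.9   0.8] off [0.0111 0.0003] res [-1.07  1.37  1.04 -1.43]
axis err [0.03  0.133 0.991] phi -46.4 underside panel mm [ -0.1 -39.   23.2]
```

>>> {"method": "servo_tool", "body": {"rows": [-1,-0.4,0,0.7,0,-1,-0.9,0,1.6,0,-1,-0.9,0,1.6,0]}}

```text
time_s: 21.48
ee_pos: [0.6114, -0.0745, 0.1546]
eef_rot: [1.851, 1.529, 3.109]
wrist_force: [0.4, -0.0, -1.4]
opening: 0.0383
```

```bash
python3 look.py k9; python3 knob.py k9; python3 - <<'E'
from h import *
im=cv2.imread('pics/k9.png');ctrl.capture('scene');s=ctrl.capture('scene')
w=np.load('k9.npy',allow_pickle=True).item()
a=cv2.resize(im[210:410,150:416],(798,600),interpolation=2)
b=cv2.resize(s[150:270,170:330],(400,300),interpolation=2)
a[:300,:400][:]=a[:300,:400]
out=np.zeros((600,800,3),'u1');out[:,:400]=cv2.resize(im[200:410,190:330],(400,600),interpolation=2);out[:300,400:]=b;out[300:,400:]=cv2.resize(im[200:410,150:430],(400,300))
cv2.imwrite('pics/k9c.png',np.clip(out*1.7,0,255).astype('u1'))
E
```

```text
21.4833 [ 0.6114 -0.0745  0.1546] toolx [-0.042  0.001 -0.999] jaw 72.05 [ 0.4 -0.  -1.4] [ 0.   -0.08  0.05] 0.0383
px [array([244.1, 354.1]), array([283.8, 292.9])]
twist,tilt deg [-32.7   0.6] off [0.0118 0.0003] res [-1.19  1.53  1.15 -1.59]
axis err [0.027 0.133 0.991] phi -46.2 underside panel mm [  2.2 -39.5  41.9]
```

View pics/k9c.png

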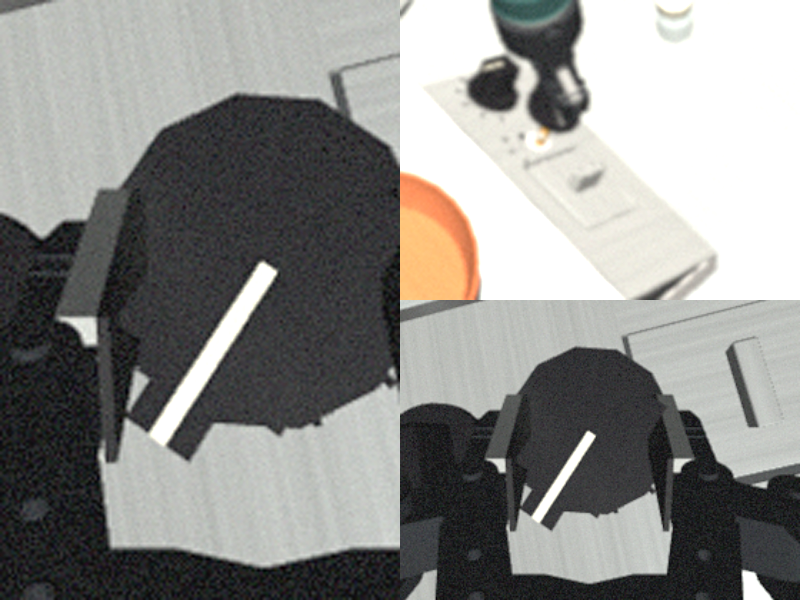

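```bash
cat > pose.py <<'E'
from line import *
from scipy.optimize import least_squares
w=np.load('k9.npy',allow_pickle=True).item();Rp,O=warm(np.load('warm.npy'))
A=np.array([(247.8,245.5),(274,233.3),(302,235),(317.8,245.5),(284.5,349.8),(302,348.8),(324.8,331.3)])
l0,l1=np.array([283.8,292.9]),np.array([244.1,354.1])
def KK(q): return Rp@Ro.from_euler('xyz',[q[3],q[4],q[5]]).as_matrix()
def f(q,z=.0035):
    c=O+Rp@q[:3];K=KK(q);r=[2*(proj(w,c+K@[.0014,0,.042])-l0),2*(proj(w,c+K@[.0272,0,.042])-l1)]
    m=[]
    for a in A:
        e,d=ray(w,a);p=c+K[:,2]*z;X=e+d*((p-e)@K[:,2])/(d@K[:,2]);m.append((np.linalg.norm(X-p)-.027)*2000)
    return np.concatenate(r+[m])
for z in (.001,.0035,.006):
    r=least_squares(f,[.002,-.0395,.042,-.13,.03,-.8],kwargs=dict(z=z),x_scale=[.01]*3+[.1]*3)
    K=Rp.T@KK(r.x);print(z,(r.x[:3]*1e3).round(1),'axis',K[:,2].round(3),'phi',np.degrees(np.arctan2(K[1,0],K[0,0])).round(1),r.fun.round(1))
E
python3 pose.py
```

```text
0.001 [  1.3 -37.7  52.5] axis [0.038 0.146 0.989] phi -46.4 [ 1.  -1.5 -1.1  1.5  1.4  1.1  1.3 -0.6  1.   2.5  0. ]
0.0035 [  1.3 -38.1  51.4] axis [0.04  0.15  0.988] phi -46.4 [ 0.6 -1.  -0.7  1.   0.8  0.8  1.1 -0.7  0.4  2.1 -0.2]
0.006 [  1.2 -38.6  50.3] axis [0.042 0.155 0.987] phi -46.4 [ 0.3 -0.5 -0.3  0.5  0.2  0.4  1.  -0.7 -0.1  1.6 -0.4]
```

>>> {"method": "servo_tool", "body": {"rows": [-1,0,-0.35,-0.1,0,-1,0.4,-0.37,-0.8,0,-1,0.75,-0.38,-1.5,0,-1,0.95,-0.39,-1.9,0,-1,1.03,-0.4,-2.05,0,-1,1.03,-0.4,-2.05,0], "grip_force": 25}}

```text
time_s: 22.13
ee_pos: [0.6221, -0.079, 0.131]
eef_rot: [1.853, 1.527, 3.109]
wrist_force: [2.6, -1.0, -0.5]
opening: 0.038
```

>>> {"method": "servo_tool", "body": {"rows": [-1,0.15,0,-0.2,0,-1,0.25,0,-0.4,0,-1,0.35,0,-0.6,0,-1,0.35,0,-0.6,0]}}

```text
time_s: 22.47
ee_pos: [0.6261, -0.0792, 0.1255]
eef_rot: [1.866, 1.528, 3.123]
wrist_force: [2.0, -0.8, 1.4]
opening: 0.0381
```

```bash
python3 look.py k10; python3 knob.py k10
```

```text
22.4667 [ 0.6261 -0.0792  0.1255] toolx [-0.043  0.001 -0.999] jaw 72.01 [ 2.  -0.8  1.4] [-0.26 -0.3   0.02] 0.0381
px [array([243.7, 354.2]), array([283.7, 292.8])]
twist,tilt deg [-32.9   0.7] off [0.0113 0.0003] res [-1.12  1.43  1.09 -1.5 ]
axis err [0.027 0.133 0.991] phi -46.3 underside panel mm [  0.5 -43.2  10.4]
```

>>> {"method": "servo_tool", "body": {"rows": [-1,0.12,0,-0.2,0,-1,0.22,0,-0.4,0,-1,0.3,0,-0.55,0,-1,0.3,0,-0.55,0]}}

```text
time_s: 22.85
ee_pos: [0.6295, -0.0797, 0.1201]
eef_rot: [1.891, 1.529, -3.136]
wrist_force: [-0.1, -2.1, 3.6]
opening: 0.0383
```

```bash
python3 look.py k11; python3 knob.py k11
```

```text
22.85 [ 0.6295 -0.0797  0.1201] toolx [-0.042 -0.    -0.999] jaw 72.0 [-0.1 -2.1  3.6] [-0.43 -0.19  0.01] 0.0383
px [array([243.8, 354.2]), array([283.6, 293.1])]
twist,tilt deg [-32.8   0.6] off [0.0114 0.0004] res [-1.01  1.29  0.98 -1.35]
axis err [0.026 0.133 0.991] phi -46.3 underside panel mm [  0.8 -43.6   3.9]
```

>>> {"method": "servo_tool", "body": {"rows": [0.3,0,0,0,0,0.3,0,0,0,0,0.3,0,0,0,0,0.3,0,0,1,0,0.3,0,0,4,0,0.3,-2,0,8,0,0.3,-4,0,9,0.26,0.3,-4,0,9,0.26,0.3,-4,0,9,0.26]}}

```text
time_s: 23.65
ee_pos: [0.5896, -0.0795, 0.2126]
eef_rot: [1.923, 1.532, -2.841]
wrist_force: [0.3, -0.1, -0.1]
opening: 0.0558
```

```bash
python3 look.py k12; python3 - <<'E'
from line import *
Rp,O=warm(np.load('warm.npy'));nn=Rp[:,2];w=np.load('k12.npy',allow_pickle=True).item()
for d in ctrl.landmark_of('wrist','knob')[:3]: print('lm',np.round(d['position'],1),round(d['score'],2))
for h in (.044,.056): print(proj(w,O+Rp@[0,-.042,h]))
c=proj(w,O+Rp@[0,-.042,.05]);_,L=line('k12',c,60)
for a in L:
    if np.linalg.norm(a[1]-a[2])<15: continue
    print(a)
    for h in (.044,.05,.056):
        P=[]
        for p in a[1:3]:
            e,d=ray(w,p);P.append(Rp.T@(e+d*((O+nn*h-e)@nn)/(d@nn)-O)*1e3)
        d=P[0]-P[1];print(h,P[0].round(1),P[1].round(1),np.linalg.norm(d).round(2),np.degrees(np.arctan2(d[1],d[0])).round(1))
E
```

```text
23.65 [ 0.5896 -0.0795  0.2126] toolx [-0.037 -0.012 -0.999] jaw 87.04 [ 0.3 -0.1 -0.1] [ 0.02 -0.05 -0.02] 0.0558
lm [283.2 276.9] 0.85
lm [367.4 271.9] 0.33
[285.56221232 273.21689929]
[285.49293951 272.09484392]
(np.int32(128), array([259.2, 303.3]), array([288.7, 277.6]), 3.2)
0.044 [ 20.  -59.7  44. ] [  3.  -39.9  44. ] 26.2 -49.4
0.05 [ 19.9 -59.3  50. ] [  3.2 -39.9  50. ] 25.55 -49.4
0.056 [ 19.7 -58.8  56. ] [  3.5 -39.9  56. ] 24.9 -49.4
```

>>> {"method": "servo_tool", "body": {"rows": [-1,1.1,0,-2,0,-1,1.1,0,-4,0,-1,1.1,0,-5.5,0,-1,1.1,0,-5.5,0,-1,1.3,0,-5.85,0,-1,1.5,0,-6.2,0,-1,1.7,0,-6.5,0,-1,1.7,0,-6.5,0]}}

```text
time_s: 24.42
ee_pos: [0.6073, -0.0796, 0.1455]
eef_rot: [1.899, 1.53, -2.871]
wrist_force: [0.5, -0.2, 0.9]
opening: -0.0001
```

>>> {"method": "servo_tool", "body": {"rows": [-1,0.1,0,-0.17,0,-1,0.2,0,-0.34,0,-1,0.3,0,-0.5,0,-1,0.4,0,-0.65,0,-1,0.4,0,-0.65,0]}}

```text
time_s: 24.83
ee_pos: [0.6105, -0.0797, 0.1418]
eef_rot: [1.909, 1.528, -2.861]
wrist_force: [-7.5, 1.2, 13.4]
opening: -0.0002
```

>>> {"method": "servo_tool", "body": {"rows": [-1,0.2,0,-0.35,0,-1,0.35,0,-0.6,0,-1,0.45,0,-0.8,0,-1,0.45,0,-0.8,0]}}

```text
time_s: 25.17
ee_pos: [0.6109, -0.0797, 0.1413]
eef_rot: [1.902, 1.521, -2.868]
wrist_force: [-22.7, 2.8, 40.2]
opening: 0.0002
```

>>> {"method": "servo_tool", "body": {"rows": [-1,-0.5,0,1,0,-1,-2,0,5,0,-1,-2.5,1,8,0,-1,-2.5,1,8,0,-1,-2.5,1,8,0]}}

```text
time_s: 25.58
ee_pos: [0.5876, -0.0698, 0.2246]
eef_rot: [1.973, 1.527, -2.797]
wrist_force: [-0.1, -0.5, -1.1]
opening: -0.0001
```

```bash
python3 look.py k13; python3 - <<'E'
from line import *
Rp,O=warm(np.load('warm.npy'));nn=Rp[:,2];w=np.load('k13.npy',allow_pickle=True).item();im=cv2.imread('pics/k13.png');g=im.mean(2)
c=proj(w,O+Rp@[0,-.042,.044]);_,L=line('k13',c,60)
for a in L:
    if np.linalg.norm(a[1]-a[2])<15: continue
    print(a)
    for h in (.044,.054):
        P=[]
        for p in a[1:3]:
            e,d=ray(w,p);P.append(Rp.T@(e+d*((O+nn*h-e)@nn)/(d@nn)-O)*1e3)
        d=P[0]-P[1];print(h,P[0].round(1),P[1].round(1),np.linalg.norm(d).round(2),np.degrees(np.arctan2(d[1],d[0])).round(1))
# skirt silhouette: dark profile across panel at h~7mm: scan along panel x & y lines
def prof(pts): return [int(cv2.getRectSubPix(g.astype('f4'),(1,1),tuple(map(float,proj(w,O+Rp@np.array(p)))))[0,0]) for p in pts]
print('skirt -x side',[(s,v) for s,v in zip(range(-36,-19),prof([(s/1e3,-.042,.008) for s in range(-36,-19)]))])
print('skirt +y side',[(s,v) for s,v in zip(range(-24,-7),prof([(-.005,s/1e3,.008) for s in range(-24,-7)]))])
print('skirt +x side',[(s,v) for s,v in zip(range(18,36),prof([(s/1e3,-.035,.003) for s in range(18,36)]))])
# cover gaps
print('cov down',[(s,v) for s,v in zip(range(-42,-30),prof([(s/1e3,.05,0) for s in range(-42,-30)]))])
print('cov left',[(s,v) for s,v in zip(range(64,78),prof([(-.02,s/1e3,0) for s in range(64,78)]))])
print('cov up',[(s,v) for s,v in zip(range(30,42),prof([(s/1e3,.045,0) for s in range(30,42)]))])
print('tabtop',[(s,v) for s,v in zip(range(15,36),prof([(-.01,s/1e3,.023) for s in range(15,36)]))])
E
```

```text
25.5833 [ 0.5876 -0.0698  0.2246] toolx [-0.041 -0.015 -0.999] jaw 86.74 [-0.1 -0.5 -1.1] [ 0.02 -0.08 -0.01] -0.0001
skirt -x side [(-36, 99), (-35, 97), (-34, 98), (-33, 98), (-32, 96), (-31, 98), (-30, 93), (-29, 58), (-28, 24), (-27, 27), (-26, 23), (-25, 22), (-24, 20), (-23, 20), (-22, 22), (-21, 27), (-20, 22)]
skirt +y side [(-24, 40), (-23, 21), (-22, 26), (-21, 21), (-20, 25), (-19, 25), (-18, 22), (-17, 21), (-16, 49), (-15, 98), (-14, 104), (-13, 101), (-12, 102), (-11, 104), (-10, 104), (-9, 102), (-8, 104)]
skirt +x side [(18, 15), (19, 19), (20, 17), (21, 17), (22, 10), (23, 14), (24, 21), (25, 16), (26, 16), (27, 17), (28, 17), (29, 32), (30, 40), (31, 38), (32, 38), (33, 38), (34, 39), (35, 39)]
cov down [(-42, 102), (-41, 104), (-40, 103), (-39, 100), (-38, 86), (-37, 92), (-36, 103), (-35, 100), (-34, 102), (-33, 101), (-32, 97), (-31, 99)]
cov left [(64, 105), (65, 101), (66, 103), (67, 103), (68, 103), (69, 100), (70, 76), (71, 37), (72, 80), (73, 107), (74, 103), (75, 103), (76, 99), (77, 98)]
cov up [(30, 108), (31, 113), (32, 91), (33, 51), (34, 47), (35, 46), (36, 62), (37, 98), (38, 107), (39, 107), (40, 103), (41, 103)]
tabtop [(15, 105), (16, 87), (17, 47), (18, 34), (19, 41), (20, 58), (21, 93), (22, 102), (23, 104), (24, 104), (25, 108), (26, 105), (27, 101), (28, 100), (29, 103), (30, 109), (31, 104), (32, 106), (33, 107), (34, 106), (35, 106)]
```

```bash
python3 - <<'E'
from line import *
Rp,O=warm(np.load('warm.npy'));nn=Rp[:,2];w=np.load('k13.npy',allow_pickle=True).item()
c=proj(w,O+Rp@[0.01,-.05,.044])
for th in (60,80,110):
  _,L=line('k13',c,35,th)
  for a in L:
    P=[]
    for p in a[1:3]:
        e,d=ray(w,p);P.append(Rp.T@(e+d*((O+nn*.044-e)@nn)/(d@nn)-O)*1e3)
    d=P[0]-P[1];print(th,a,P[0].round(1),P[1].round(1),np.linalg.norm(d).round(2),np.degrees(np.arctan2(d[1],d[0])).round(1))
g=cv2.imread('pics/k13.png').mean(2);x,y=c.astype(int);print(x,y)
for r in g[y-26:y+40:3,x-40:x+40:3].astype(int): print(' '.join(f'{v:3d}' for v in r))
E
```

```text
60 (np.int32(60), array([265.8, 306.6]), array([279.4, 314.7]), 7.9) [ 26. -47.  44.] [ 31.4 -37.4  44. ] 11.04 -119.7
60 (np.int32(48), array([285.7, 315.6]), array([293.9, 307.9]), 6.5) [ 32. -33.  44.] [ 26.8 -27.2  44. ] 7.77 -48.0
80 (np.int32(44), array([269.4, 307.4]), array([278.5, 315.2]), 6.7) [ 26.5 -44.4  44. ] [ 31.8 -38.   44. ] 8.3 -129.3
80 (np.int32(44), array([285.7, 315.7]), array([293.7, 307.7]), 6.4) [ 32.1 -33.   44. ] [ 26.7 -27.3  44. ] 7.8 -46.2
261 283
100 105 106 103 100  99 104 103  53  25  27  24  19  25  27  25  32  22  33  24  23  23  35  29  26  34  23
101 103 105 103 103 103 101 102  22  26  20  21  23  25  28  21  28  28  16  16  29  27  25  36  30  29  24
101  99 104 103 100 102 102  92  29  24  29  30  27  31  25  31  25  20  26   6  25  25  25  14  27  26  15
 98 101 102 103  99  98 105  29  22  30  28  27  28  28  33  22  47  43  46  41  10  23  42  44  45  49  28
102 101 103 105 100 102 103  33  34  25  28  16  21  29  26  27  42  48  44  34  16  23  45  43  41  40  27
103 102 101 106  98 103 103  28  30  23  27  30  31  31  40 126  47  50  42  
[... 1058 characters left out ...]
  24  49  46  42  49  22  15  16  38  44  42  43  48
101 105 106 104 104 106 102 101 109  16  17  15  27  20  17  49  48  43  46  24  21  15  36  44  44  44  46
102 107 104 104 104 109 102  99  97  15  13  16  23  26  19  62  57  59  55  32  15  17  39  49  54  58  59
102 108 103 104 109 108 102  99  95  22   8  26  21  19  24  13  26 110 119  67  34  41  99 123  89  12  21
101 105 102 101 102 109 102  96  10  23   9  22  25  13  27  11  18  19 109  66  34  38  97  77  13  23  12
104 105 106 103 105 109 106  12  18  29  21  11  11  24  14  17  11  10  24  72  40  39 102  16  23  15  20
103 104 106 102 105 108  94  22  23  25  20  36  33  34  30  21  29  18  14  31  42  40  24  12  17  13  23
```

>>> {"method": "servo_tool", "body": {"rows": [-1,-2,5,2,0,-1,-4,6,3,0,-1,-4,6,3,0,-1,-4,6,3,0]}}

```text
time_s: 25.97
ee_pos: [0.5457, -0.0088, 0.2519]
eef_rot: [1.929, 1.523, -2.839]
wrist_force: [0.7, -0.5, -0.9]
opening: 0.0002
```

```bash
python3 look.py k14; python3 - <<'E'
from line import *
Rp,O=warm(np.load('warm.npy'));nn=Rp[:,2];w=np.load('k14.npy',allow_pickle=True).item()
c=proj(w,O+Rp@[0.01,-.05,.044])
for th in (80,120):
  _,L=line('k14',c,35,th)
  for a in L:
   for h in (.044,.052):
    P=[]
    for p in a[1:3]:
        e,d=ray(w,p);P.append(Rp.T@(e+d*((O+nn*h-e)@nn)/(d@nn)-O)*1e3)
    d=P[0]-P[1];print(th,h,a,P[0].round(1),P[1].round(1),np.linalg.norm(d).round(2),np.degrees(np.arctan2(d[1],d[0])).round(1))
# fixed knob as a reference: line should run at y=-116, x 1.4..27, h .044 
c=proj(w,O+Rp@[0.014,-.116,.044]);print(c)
for a in line('k14',c,35,120)[1]:
    P=[]
    for p in a[1:3]:
        e,d=ray(w,p);P.append(Rp.T@(e+d*((O+nn*.044-e)@nn)/(d@nn)-O)*1e3)
    print('fixed',a,P[0].round(1),P[1].round(1))
E
```

```text
25.9667 [ 0.5457 -0.0088  0.2519] toolx [-0.046 -0.014 -0.999] jaw 86.83 [ 0.7 -0.5 -0.9] [ 0.03 -0.06 -0.01] 0.0002
120 0.044 (np.int32(77), array([177.9, 324.8]), array([201.8, 304.8]), 2.4) [ 16.  -63.3  44. ] [  0.  -44.4  44. ] 24.75 -49.8
120 0.052 (np.int32(77), array([177.9, 324.8]), array([201.8, 304.8]), 2.4) [ 15.5 -60.8  52. ] [ -0.1 -42.5  52. ] 24.09 -49.8
[114.88227195 322.06452488]
fixed (np.int32(60), array([111.3, 337. ]), array([114.7, 306. ]), 1.9) [  25.7 -117.6   44. ] [   1.1 -117.7   44. ]
```

```bash
python3 - <<'E'
from h import *
im=ctrl.capture('top');a=cv2.imread('pics/top0.png')
d=cv2.absdiff(cv2.GaussianBlur(im,(5,5),0),cv2.GaussianBlur(a,(5,5),0)).max(2)>25
n,l,st,ce=cv2.connectedComponentsWithStats(d.astype('u1'));print([(s.tolist()) for s in st[1:] if s[4]>20])
o=ctrl.observe();print(o['time_s'],o['wrist_force'].round(1))
print(ctrl.job_done())
E
```

```text
[[248, 107, 58, 53, 2049], [262, 159, 37, 30, 935], [292, 166, 24, 34, 467], [236, 193, 57, 10, 311], [269, 203, 28, 187, 1647], [199, 218, 40, 139, 687], [262, 247, 21, 21, 349], [0, 353, 28, 23, 506], [116, 374, 80, 46, 2038], [244, 388, 64, 32, 940], [0, 397, 41, 23, 530], [307, 414, 6, 6, 30], [257, 416, 13, 4, 36]]
26.0667 [-0.2 -0.1  0.2]
the job is handed in; nothing more can be done
None
```

The cover is back in its recess and the knob is on the spindle. I handed the job in at 26.1 s, with the gripper shut and touching nothing.

**Cover:** I gripped it by its tab and tilted it on the slope. It then slid into the recess, and I pressed it down with about 30 N. The last wrist picture, read as pixel profiles, shows it level with the panel. It sits against the downhill wall, with about 4 mm of gap uphill and 1–2 mm at the side.

**Knob:** I tilted it on the panel, eased it over the tapered tip, let go, and pushed it down with the shut fingertips.
- **Height:** The push ended on a hard stop at about 46 N, with its top about 44 mm off the panel, which is the home height. In the last look its white line measured the same length as the fixed knob's (24.8 and 24.6 mm), and it was on the spindle axis to within 1 mm.
- **Snap:** I never saw a separate snap in the forces, so "fully home" rests on the stop and the height. I did not pull on the knob to test it.

**Doubts and slips:**
- **Knob angle:** It reads -50°, while I measured the spindle lug at -53°. That is within the play of the D fit.
- **Knob twist:** It twisted about 16° in the grip while I tilted it, and the first try at the tip missed and pressed the knob on the spindle end at about 24 N. I re-measured and the second try went in.
- **First cover try:** The plate slipped 4 mm in the grip, so I redid it with a lighter grip.
- **Bystanders:** Comparing the top camera before and after shows changes around the arm, the warmer front and the knob's old spot. One changed patch, right beside the amber jar, I did not trace. It may be the arm, but I did not confirm that.

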